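# Load the buffer-head turntable and start the cleaning cycle

## Task

Put every buffer head on the tray into a socket of the turntable, one to a socket, turning each under light pressure until its square foot drops into the slot and its flange sits fully home on the rim. Set the timer dial on the control box to the long mark on its scale. When all that is done, slide the guard beside it fully aside and press the start button it was covering right down. Then slide the guard fully back over the button, leaving the dial at its mark and the other things where they are.

Things in the scene. Friction and masses are not known exactly. Their poses are not given: they have to be found in the camera images.
- head0: buffer head (may be absent), 54 mm tall, about 120 g, upright on the tray floor (3 mm thick), any yaw: steel square drive foot 30 mm wide, 15 mm tall, lower edges chamfered 2 mm; black round flange 52 mm across (z 15 to 20); on top a grey square block 24 mm wide (z 20 to 54), to grip, faces parallel to the foot's. Origin: centre of the foot's underside; z up, x and y square to the faces. All alike, fit any socket
- head1: buffer head (may be absent), 54 mm tall, about 120 g, upright on the tray floor (3 mm thick), any yaw: steel square drive foot 30 mm wide, 15 mm tall, lower edges chamfered 2 mm; black round flange 52 mm across (z 15 to 20); on top a grey square block 24 mm wide (z 20 to 54), to grip, faces parallel to the foot's. Origin: centre of the foot's underside; z up, x and y square to the faces. All alike, fit any socket
- head2: buffer head (may be absent), 54 mm tall, about 120 g, upright on the tray floor (3 mm thick), any yaw: steel square drive foot 30 mm wide, 15 mm tall, lower edges chamfered 2 mm; black round flange 52 mm across (z 15 to 20); on top a grey square block 24 mm wide (z 20 to 54), to grip, faces parallel to the foot's. Origin: centre of the foot's underside; z up, x and y square to the faces. All alike, fit any socket
- turntable: round grey plastic turntable on the tray, 184 mm across, locked: it does not turn or move. Deck 12 mm high, three round socket cups 60 mm from the centre, 120 degrees apart (0, 1, 2 counter-clockwise from its +x), 59 mm across outside, rims 29 mm above its underside. Inside a cup: a round well 45 mm across, 6 mm deep, and in its floor a square slot 32.4 mm wide, 11 mm deep. Origin: centre of its underside, z up
- socket0 (a point): centre of a socket's mouth at rim height (axes are the turntable's). Its slot stands at its own fixed angle, not given: to be seen from above, or felt by turning the head in the well (it fits every quarter turn) until it drops. Before that the foot stands on the well's floor, flange 9 mm above the rim; home, the flange rests on the rim, head origin 15 mm below this point
- socket1 (a point): centre of a socket's mouth at rim height (axes are the turntable's). Its slot stands at its own fixed angle, not given: to be seen from above, or felt by turning the head in the well (it fits every quarter turn) until it drops. Before that the foot stands on the well's floor, flange 9 mm above the rim; home, the flange rests on the rim, head origin 15 mm below this point
- socket2 (a point): centre of a socket's mouth at rim height (axes are the turntable's). Its slot stands at its own fixed angle, not given: to be seen from above, or felt by turning the head in the well (it fits every quarter turn) until it drops. Before that the foot stands on the well's floor, flange 9 mm above the rim; home, the flange rests on the rim, head origin 15 mm below this point
- pod: white fixed control box on the ledge, 100 mm along x, 220 mm along y, 50 mm high; on top, the guarded button on its -y half between two low aluminium rails (14 mm high, 55 mm apart) and the timer dial at its +y end. Origin: centre of its underside; the guard slides along its y axis
- dial (a joint): timer dial, rad: 0 with its pointer towards the box's -x, grows clockwise seen from above, range 0 to 3.4; stays where left, turns with 0.03 N m. The one long black mark of its scale (15 mm long, 3.5 mm wide; the others are short and thin) is at 1.7
- dial_grip (a point): middle of the top of the dial's upright black bar, on its turning axis, 82 mm above the ledge, 69 mm from the box's centre towards its +y (axes are the box's, they do not turn): bar 36 mm long, 12 mm thick, 26 mm tall above a grey disc 46 mm across whose top is 53 mm above the ledge. The bar lies along its pointer direction; a white line on top marks the pointer end
- guard (a joint): sliding guard plate of grey plastic that covers the start button, m: 0 covering, 0.046 fully aside; slides along the box's +y, stiff by about 1.5 N, stays where it is left. While it covers the button, the button cannot be reached
- guard_fin (a point): top middle of the guard's upright fin: 36 mm long along the box's x, 10 mm thick along its y, 26 mm tall above the plate (plate top is 62 mm above the ledge, fin top 88 mm); moves with the guard; axes are the box's
- start_button (a joint): start button's travel, m: 0 out, 0.005 fully pressed (downward; 1.5 N at first, 5 N fully down), springs back
- start_button_top (a point): centre of the start button's top: round black cap 26 mm across, standing 6 mm proud of the box's top (56 mm above the ledge), 52 mm from the box's centre towards its -y; clear of the guard by 11 mm when that is fully aside
- bowl: small white ceramic finger bowl, empty, 84 mm across, 36 mm high; to be left alone. Origin: centre of its underside
- separator: pale blue toe separator, a comb-like bar 100 mm long, 47 mm wide, 20 mm high; to be left alone. Origin: centre of its underside. Its length runs along its own y
- buffer_block: plain wooden hand buffer block lying flat, 32 x 90 x 26 mm; to be left alone. Origin: centre of its underside. Its length runs along its own y
- brush: black plastic brush lying bristles down, 30 x 90 x 32 mm; to be left alone. Origin: centre of its underside. Its length runs along its own y
- lacquer0: small clear glass bottle with black cap, 32 mm across, 65 mm high; to be left alone. Origin: centre of its underside
- lacquer1: small amber glass bottle with black cap, 32 mm across, 65 mm high, off the tray; to be left alone. Origin: centre of its underside
- jar: white ceramic jar with lid, 52 mm across, 45 mm high, off the tray; to be left alone. Origin: centre of its underside
Not all that is in view belongs to the job. There is more than one size of the pod; the job needs the larger. What is shaped like the head2 but green is not meant.

How it is judged:
By the outcome, as a careful person would: the job done as asked, in the order asked, and still so for the second after the job is handed in, with the robot touching nothing.
Of head0, head1, head2 only 2 to 3 are there at a start; the rules pass over those that are not, and their reading is None.
At some moment in a run one of head0, head1, head2 may be knocked a few centimetres aside while the robot is not near it.
It also fails if it takes over 210 s, if anything falls off the work surface, if the arm or the gripper's body presses on something with over 40 N, if the wrist force passes 120 N, or if a joint passes its speed limit or range.

## Robot

A 6-joint arm with a two-finger parallel gripper is mounted at the origin on the work surface. World frame = base frame: x ahead of the robot, y to its left, z up, the work surface at z = 0. Lengths are in m, angles in rad, forces in N, time in s.
With the tool pointing down it reaches from about 0.25 to 0.725 m from the base axis. Payload 4 kg.
Tool frame: the origin (TCP) lies on the centre line of the jaws, within the pads' length; the fingertips stand 25 mm ahead of it and the grasp point (between the pads) lies 6 mm ahead of it; z points along the fingers, x is the direction in which the jaws open and shut, and the axes are right-handed (so a half turn about z gives the same grasp; the last joint's range is limited). The gripper opens to 85 mm and grips with 20 to 120 N. Pads are 22 mm wide; open, the fingers measure 114 mm over their backs; the gripper's body (76 mm by 85 mm) begins 54 mm behind the grasp point. The pads swing forward as they close: fully open they stand 13 mm farther back than shut.
Start: joints at [1.326, 0.241, 0.005, 1.335, 0, 1.571], TCP at [0.121, 0.485, 0.22] pointing down, gripper open.
Joint ranges: [-2.72, 2.72], [-1.05, 1.87], [-1.09, 1.28], [-1.99, 2.15], [-1.42, 1.44], [-3.14, 3.14]. Speed limits (rad/s): [2.79, 2.79, 3.14, 3.14, 3.14, 3.14].

## Interface

Orientations are given as a unit quaternion [x, y, z, w].
In Python, from workcell import bot, imaging, order gives the robot as it stands.
- The arm moves only by the tool carry_out, never from a script. Its argument "moves" is a list of rows, each a list of 5 numbers: the shift along the tool's x, y, z scaled (see below), then the turn about the tool's z scaled (see below), then the opening, from -1 (shut) to 1 (fully open). In form: [[tx, ty, tz, roll, hand], ...]. A call has 1 to 20 rows; each row is the pose to reach, as a shift and turn from the pose commanded when the call began, along the tool's axes at that moment; what a row does not reach only later rows make up. The controller multiplies each number of a shift by 0.1 m and each number of a turn by 90 degrees. A row lasts 1/10 s, in which the tool goes at most 50 mm and 8.59 degrees, less where a joint would pass 70% of its speed; a pose out of reach is approached as far as the arm can. A call with a number of a shift or a turn outside -1 to 1 is refused whole. A call with a gripper value outside its range is refused whole. The fingers move at their own pace and stop on an object; the grip force is fixed at half the most. Time passes only in rows, so rows that repeat a pose let the fingers close. It gives the time, the measured TCP pose, the force and the opening at its end, in the units of the state.
- bot.get_obs(): the state, without advancing time (a new reading comes with each control period).
- imaging.camera(name): name is "scene" or "side" or "wrist"; returns the picture (480x640x3 uint8, red, green, blue); there is no depth.
- imaging.camera_model(name): a dict with "fovy" (degrees; the focal length in pixels is half the picture's height over the tangent of half this angle, whatever the lens; pixels are square), "cx", "cy" (the principal point, pixels), "eye" and "rotation" of the camera in the world. Camera axes: x right, y up, looking along -z (the intrinsics and any distortion apply to the point x, -y, -z); pixel columns grow to the right and rows downward; lengths in m; the calibration is good to about 2 mm. A picture is of the moment at which its call begins: read the wrist's pose just before it. camera_model takes no time and is no camera call; for the wrist camera it gives the pose at the moment of the call.
- order.job_done(): hands the job in, once; it reports no verdict.
The state is a dict: "clock": time; "joint_pos": joint angles; "joint_vel": joint speeds; "tau": joint torques, N m; "eef_pos": TCP position; "tool_rot": TCP orientation; "ft_force": force on the tool from outside, world axes, zero at the start; "ft_torque": the same for the moment, N m; "grip_width": finger opening in m.
Only numpy, scipy, OpenCV 4.12 (cv2) and the standard library are available. Lean on these libraries where they do the work, as an engineer would, in place of code of your own. Each camera call takes 0.05 s, during which the arm holds its last target.

## Working session

There is one attempt and no reset: what is moved stays moved. The work goes in short steps, Python scripts to look and compute and a tool call to move; the robot and the scene stay as the last step left them, time stands still between calls to the robot, and variables do not carry over. Pictures are saved under pics/ and viewed, and the job is handed in when it is done.

Besides the shell and the picture viewer there is one more tool, called after "Request:" in YAML: its name, and indented under it one key for each argument. carry_out: Moves the arm, as the interface text tells. Its arguments: {"type":"object","properties":{"moves":{"type":"array","items":{"type":"array","items":{"type":"number","minimum":-1,"maximum":1}}}},"required":["moves"]}

```bash
ls; mkdir -p pics; python3 - <<'E'
from workcell import bot, imaging, order
import cv2
print(bot.get_obs())
for n in ["scene","side","wrist"]:
    print(n,imaging.camera_model(n))
    cv2.imwrite(f"pics/{n}0.png",imaging.camera(n)[:,:,::-1])
E
```

```text
pics
{'clock': 0.0, 'joint_pos': array([1.32598562e+00, 2.41422436e-01, 3.75367901e-03, 1.33519099e+00,
       4.28714017e-06, 1.57079667e+00]), 'joint_vel': array([-0.00124455,  0.00022162, -0.00176495,  0.00122503,  0.00064738,
       -0.00046642]), 'tau': array([-1.15671497e-03, -3.72316039e+01,  2.52409905e+01,  1.68001524e-02,
       -2.11353672e-04, -1.16239417e-05]), 'eef_pos': array([0.12103029, 0.48447256, 0.21881949]), 'tool_rot': array([ 7.88153441e-01,  6.15477935e-01, -8.14463872e-04,  6.33304766e-04]), 'ft_force': array([-0.97583149,  0.14889519,  0.22320413]), 'ft_torque': array([-0.00360689,  0.00607071, -0.05692246]), 'grip_width': 0.08563565678124117}
scene {'fovy': 55.06524584081955, 'cx': 319.8632611603886, 'cy': 234.56165393409648, 'eye': array([ 1.05854197, -0.55555633,  0.63414849]), 'rotation': array([0.3933312 , 0.19328258, 0.41669282, 0.79642922])}
side {'fovy': 52.469342695631575, 'cx': 317.490951469199, 'cy': 243.2985815130212, 'eye': array([ 0.41727376, -1.14321484,  0.65078705]), 'rotation': array([ 0.51240061, -0.0165241 , -0.03194513,  0.85799305])}
wrist {'fovy': 59.30894113355701, 'cx': 325.18719584981875, 'cy': 246.29587802237478, 'eye': array([0.05043507, 0.50259185, 0.3735953 ]), 'rotation': array([-0.11661384, -0.09018101,  0.60910462,  0.77926899])}
```

View pics/scene0.png

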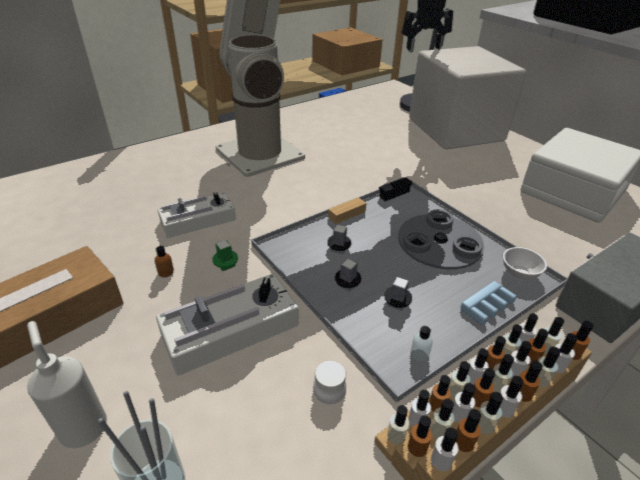

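View pics/side0.png

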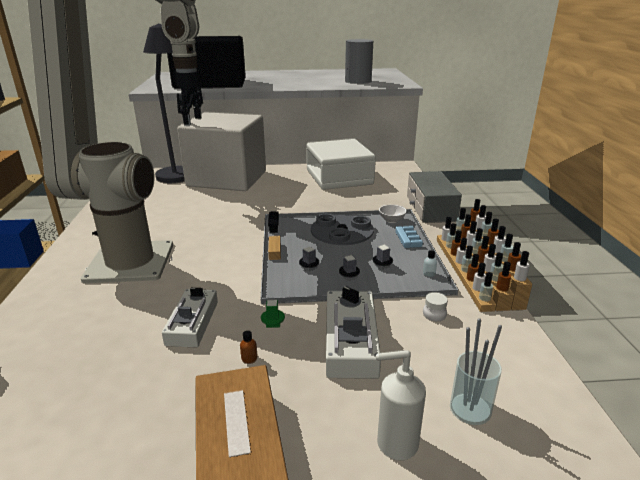

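View pics/wrist0.png

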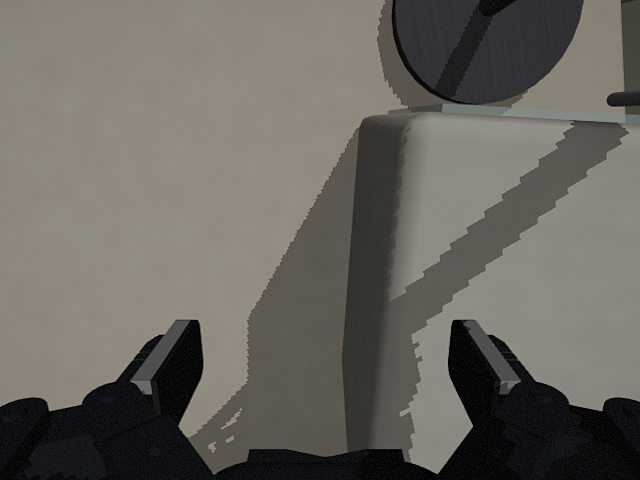

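```bash
cat > h.py <<'E'
import numpy as np, cv2
from scipy.spatial.transform import Rotation as R
from workcell import bot, imaging, order
def ray(m,u,v):
    f=240/np.tan(np.radians(m["fovy"])/2)
    d=np.array([(u-m["cx"])/f,-(v-m["cy"])/f,-1.0])
    return np.array(m["eye"]),R.from_quat(m["rotation"]).apply(d)
def onz(m,u,v,z):
    e,d=ray(m,u,v); return e+d*(z-e[2])/d[2]
def proj(m,p):
    f=240/np.tan(np.radians(m["fovy"])/2)
    c=R.from_quat(m["rotation"]).inv().apply(np.array(p)-m["eye"])
    return np.array([m["cx"]+f*c[0]/-c[2], m["cy"]-f*c[1]/-c[2]])
def tri(ms,uvs):
    A=np.zeros((3,3));b=np.zeros(3)
    for m,(u,v) in zip(ms,uvs):
        e,d=ray(m,u,v);d/=np.linalg.norm(d);P=np.eye(3)-np.outer(d,d);A+=P;b+=P@e
    return np.linalg.solve(A,b)
def toolmove(p):
    "shift in tool axes, units of 0.1m, from current measured pose"
    o=bot.get_obs(); return R.from_quat(o["tool_rot"]).inv().apply(np.array(p)-o["eef_pos"])*10
E
python3 - <<'E'
from h import *
s,d=imaging.camera_model("scene"),imaging.camera_model("side")
for n,a,b in [("h",(340,229),(309,249)),("h",(348,265),(349,259)),("h",(400,284),(383,246)),("green",(224,245),(272,305)),
 ("cup?",(467,240),(362,218)),("podc_b",(172,365),(328,372)),("podtop1",(168,350),(326,360)),("bowl",(524,258),(393,209)),("fin",(200,300),(353,322)),("dial",(264,284),(350,293))]:
    print(n,tri([s,d],[a,b]).round(3))
im=cv2.imread("pics/scene0.png"); cv2.imwrite("pics/sc_c1.png",cv2.resize(im[170:380,140:340],None,fx=4,fy=4)[:600,:800])
cv2.imwrite("pics/sc_c2.png",cv2.resize(im[170:320,310:490],None,fx=4,fy=4))
im=cv2.imread("pics/side0.png"); cv2.imwrite("pics/sd_c.png",cv2.resize(im[200:380,250:450],None,fx=3.3,fy=3.3))
E
```

```text
h [ 0.47  -0.074  0.057]
h [ 0.565 -0.126  0.054]
h [ 0.659 -0.08   0.058]
green [ 0.379 -0.293  0.05 ]
cup? [0.636 0.131 0.043]
podc_b [ 0.502 -0.455 -0.026]
podtop1 [ 0.496 -0.455  0.005]
bowl [0.738 0.18  0.045]
fin [ 0.532 -0.407  0.087]
dial [ 0.543 -0.295  0.074]
```

View pics/sc_c1.png

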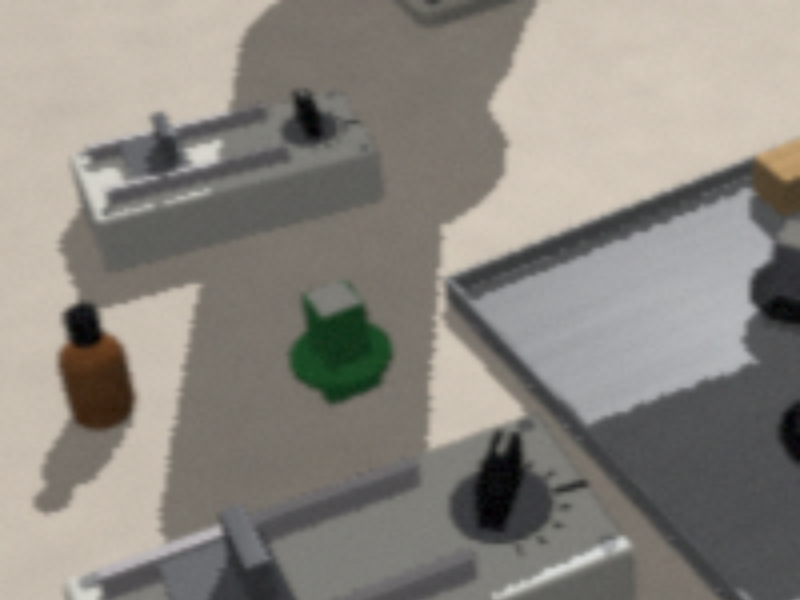

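View pics/sc_c2.png

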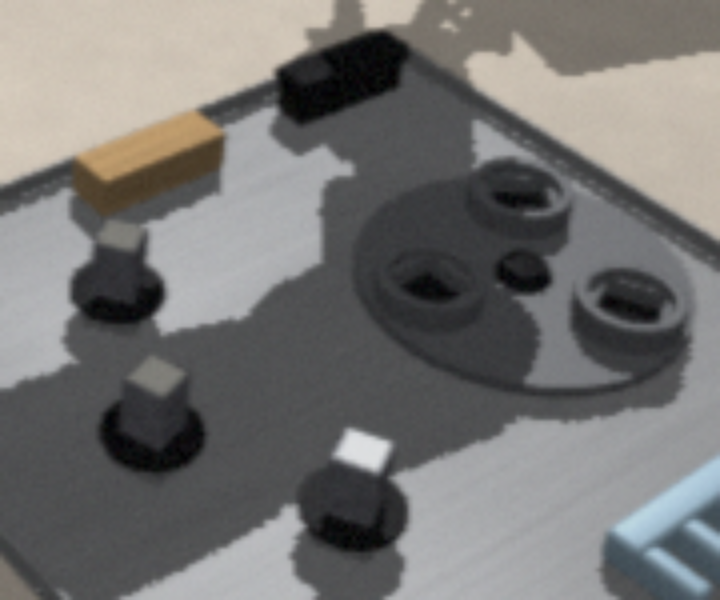

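View pics/sd_c.png

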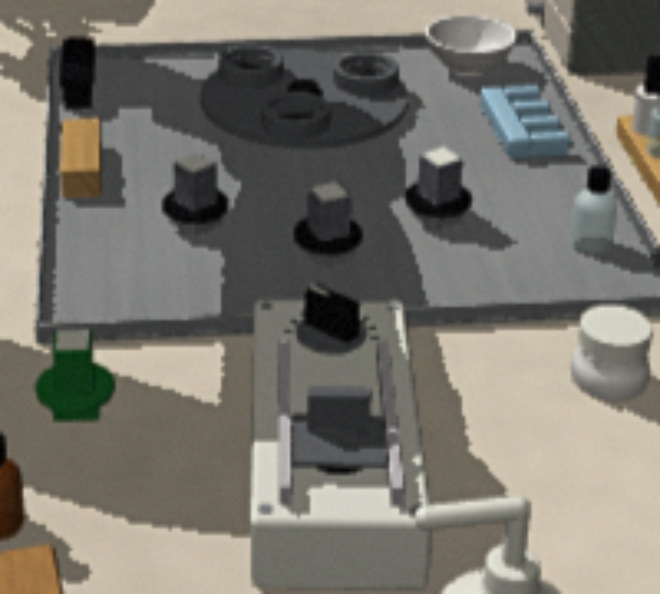

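```bash
cat >> h.py <<'E'
def st():
    o=bot.get_obs(); Rt=R.from_quat(o["tool_rot"]); x=Rt.apply([1,0,0])
    print("t",round(float(o["clock"]),2),"p",o["eef_pos"].round(4),"yaw",round(float(np.degrees(np.arctan2(x[1],x[0]))),2),"tilt",Rt.apply([0,0,1]).round(3),"F",np.round(o["ft_force"],1),"w",round(float(o["grip_width"]),4))
    return o
E
python3 - <<'E'
from h import *
o=st(); m=imaging.camera_model("wrist"); Rt=R.from_quat(o["tool_rot"])
print(Rt.inv().apply(m["eye"]-o["eef_pos"]), Rt.inv().apply(ray(m,320,240)[1]))
for p in [(0.45,0.05,0.35),(0.3,-0.02,0.3)]: print(toolmove(p))
E
```

```text
t 0.15 p [0.1211 0.4846 0.219 ] yaw 75.97 tilt [-0.    -0.002 -1.   ] F [-0.5 -0.9 -0.5] w 0.0855
[ 1.32356996e-04 -7.28838733e-02 -1.54708970e-01] [-0.01169464  0.27732677  0.96089936]
[-3.42115864  4.24472409 -1.30425982]
[-4.46304314  2.95913672 -0.80252105]
```

Request:
carry_out:
  moves:
    - [0,0,-0.5,0,1]
    - [0,0.3,-1,0,1]
    - [-0.4,0.6,-1,0,1]
    - [-0.8,1,-1,0,1]
    - [-1,1,-1,0,1]

```text
clock: 0.65
eef_pos: [0.1957, 0.3618, 0.32]
tool_rot: [0.789, 0.614, 0.0, 0.0]
ft_force: [-0.4, -0.2, 0.8]
grip_width: 0.0854
```

Request:
carry_out:
  moves:
    - [-0.4,0.4,0,0,1]
    - [-0.8,0.8,0,0,1]
    - [-1,1,0,0,1]

```text
clock: 0.95
eef_pos: [0.2671, 0.2405, 0.3197]
tool_rot: [0.788, 0.616, 0.0, 0.0]
ft_force: [1.0, -0.0, 0.9]
grip_width: 0.0854
```

Request:
carry_out:
  moves:
    - [-0.4,0.4,0,0,1]
    - [-0.8,0.8,0,0,1]
    - [-1,1,0,-0.1,1]
    - [-1,1,0,-0.15,1]

```text
clock: 1.35
eef_pos: [0.3406, 0.1185, 0.3195]
tool_rot: [0.711, 0.704, -0.0, 0.0]
ft_force: [-0.5, 0.1, -0.3]
grip_width: 0.0854
```

```bash
python3 - <<'E'
from h import *
st(); print(toolmove((0.46,0.0,0.33)))
E
```

```text
t 1.35 p [0.3406 0.1185 0.3195] yaw 89.42 tilt [ 0.    -0.001 -1.   ] F [-0.5  0.1 -0.3] w 0.0854
[-1.17268835  1.20555731 -0.10406215]
```

Request:
carry_out:
  moves:
    - [-0.4,0.4,0,0,1]
    - [-0.8,0.8,0,0,1]
    - [-1,1,0,0,1]
    - [-1,1,0,0,1]
    - [-1,1,0,0,1]
    - [-1,1,0,0,1]

```text
clock: 1.95
eef_pos: [0.4379, 0.0209, 0.3195]
tool_rot: [0.71, 0.704, -0.0, -0.0]
ft_force: [0.7, -0.4, -0.1]
grip_width: 0.0855
```

```bash
python3 - <<'E'
from h import *
import json
st(); m=imaging.camera_model("wrist"); im=imaging.camera("wrist")
json.dump({k:np.array(v).tolist() for k,v in m.items()},open("pics/w1.json","w"))
cv2.imwrite("pics/w1.png",im[:,:,::-1])
E
```

```text
t 1.95 p [0.4379 0.0209 0.3195] yaw 89.51 tilt [-0.001  0.    -1.   ] F [ 0.7 -0.4 -0.1] w 0.0855
```

View pics/w1.png

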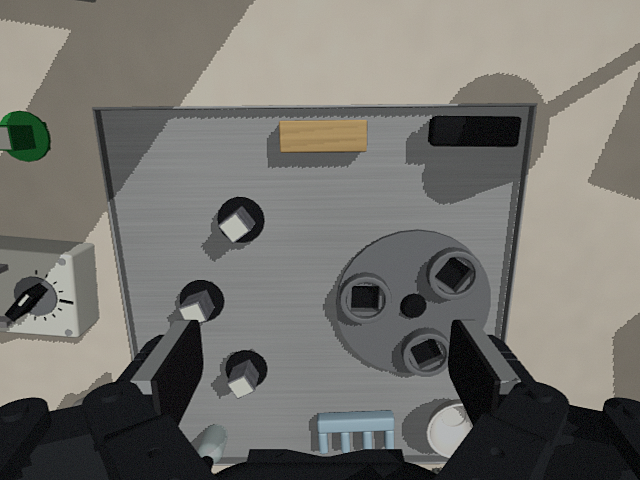

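```bash
python3 - <<'E'
import cv2
im=cv2.imread("pics/w1.png")
cv2.imwrite("pics/w1a.png",cv2.resize(im[220:385,325:500],None,fx=4.5,fy=3.6*1.0,interpolation=cv2.INTER_CUBIC) if 0 else cv2.resize(im[220:385,325:500],None,fx=3.6,fy=3.6,interpolation=cv2.INTER_CUBIC))
cv2.imwrite("pics/w1b.png",cv2.resize(im[190:410,165:285],None,fx=2.7,fy=2.7,interpolation=cv2.INTER_CUBIC))
E
```

```text
(no output)
```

View pics/w1a.png

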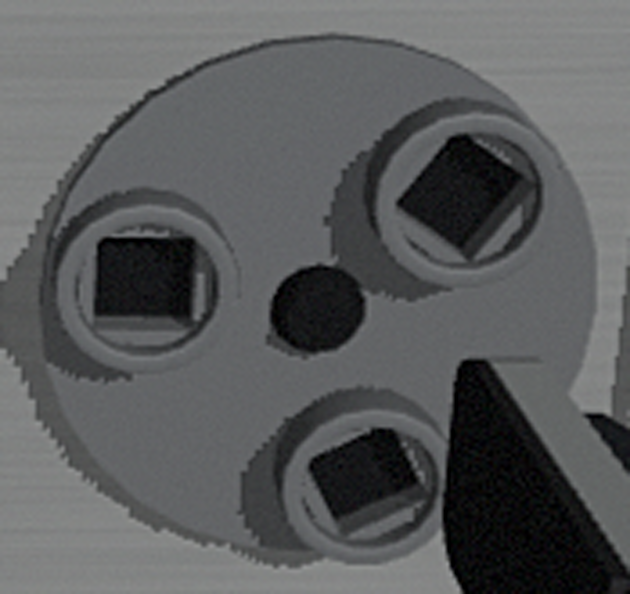

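View pics/w1b.png

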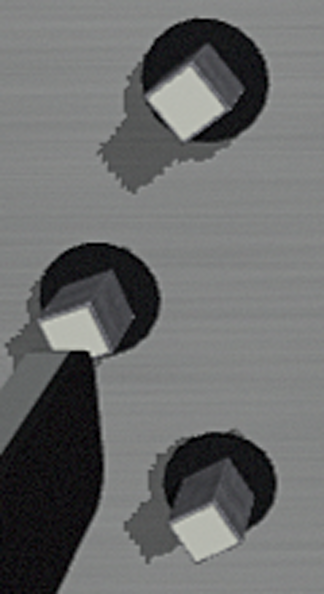

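```bash
python3 - <<'E'
from h import *
import json
m=json.load(open("pics/w1.json")); 
def sq(name,pts,s,off,z):
    P=np.array([onz(m,off[0]+p[0]/s,off[1]+p[1]/s,z)[:2] for p in pts])
    e=np.roll(P,-1,0)-P; L=np.linalg.norm(e,axis=1); a=np.degrees(np.arctan2(e[:,1],e[:,0]))%90
    print(name,P.mean(0).round(4),"L",(L*1e3).round(1),"ang",a.round(1))
sq("hA",[(146,98),(187,66),(228,103),(185,140)],2.7,(165,190),.057)
sq("hC",[(168,523),(215,500),(243,543),(203,563)],2.7,(165,190),.057)
o=(325,220)
sq("sA",[(97,238),(195,238),(195,330),(95,330)],3.6,o,.026)
sq("sB",[(463,135),(533,187),(470,258),(398,202)],3.6,o,.026)
sq("sC",[(310,465),(388,428),(424,487),(343,530)],3.6,o,.026)
print("hub",onz(m,325+318/3.6,220+308/3.6,.03))
for n,p in dict(hA=(238,219),hB=(203,300),hC=(246,370)).items(): print(n,onz(m,*p,.023)[:2].round(3)) 
E
```

```text
hA [ 0.4714 -0.0724] L [20.4 20.4 22.5 21.5] ang [36.8 45.2 39.8 39.2]
hC [ 0.6607 -0.0769] L [23.5 23.8 20.3 24.2] ang [28.2 26.5 29.1 34. ]
sA [0.5654 0.0664] L [31.2 32.1 32.4 32.1] ang [89.5  1.7 89.5 89.4]
sB [0.5359 0.1668] L [29.2 29.9 31.  29. ] ang [53.3 53.4 51.5 49.8]
sC [0.6363 0.1416] L [28.6 26.  30.8 27.9] ang [28.5 31.3 31.9 26.5]
hub [0.57225603 0.12130189 0.03      ]
hA [ 0.47  -0.075]
hB [ 0.566 -0.122]
hC [ 0.66  -0.078]
```

```bash
python3 - <<'E'
from h import *
o=st(); print(o["joint_pos"].round(2)); print(toolmove((0.40,-0.085,0.25)))
E
```

```text
t 2.0 p [0.4378 0.0211 0.3198] yaw 89.55 tilt [-0.  0. -1.] F [-0.4 -0.5  0.2] w 0.0855
[0.05 0.1  0.09 1.56 0.   0.06]
[-1.0645212  -0.36978313  0.69761382]
```

Request:
carry_out:
  moves:
    - [-0.4,0,0.3,0,1]
    - [-0.8,0,0.6,0,1]
    - [-1,0,0.7,0,1]
    - [-1,0,0.7,0,1]
    - [-1,0,0.7,0,1]
    - [-1,0,0.7,0,1]

```text
clock: 2.6
eef_pos: [0.4382, -0.0784, 0.2508]
tool_rot: [0.71, 0.705, 0.001, 0.001]
ft_force: [0.2, 0.7, -0.2]
grip_width: 0.0852
```

```bash
cat >> h.py <<'E'
import json
def snap(n,cam="wrist"):
    m=imaging.camera_model(cam); im=imaging.camera(cam)[:,:,::-1].copy()
    json.dump({k:np.array(v).tolist() for k,v in m.items()},open(f"pics/{n}.json","w")); cv2.imwrite(f"pics/{n}.png",im); return m,im
def sq(m,name,pts,s,off,z):
    P=np.array([onz(m,off[0]+p[0]/s,off[1]+p[1]/s,z)[:2] for p in pts])
    e=np.roll(P,-1,0)-P; L=np.linalg.norm(e,axis=1); a=np.degrees(np.arctan2(e[:,1],e[:,0]))%90
    print(name,P.mean(0).round(4),"L",(L*1e3).round(1),"ang",a.round(1))
def whites(m,im,z,th=150):
    "bright neutral block tops -> minAreaRect, cast on plane z"
    mn=im.min(2).astype(int);mx=im.max(2).astype(int)
    k=((mn>th)&(mx-mn<40)).astype(np.uint8)
    for c in cv2.findContours(k,cv2.RETR_EXTERNAL,cv2.CHAIN_APPROX_NONE)[0]:
        a=cv2.contourArea(c)
        if 150<a<4000:
            b=cv2.boxPoints(cv2.minAreaRect(c)); x,y=b.mean(0)
            P=np.array([onz(m,*p,z)[:2] for p in b]); L=np.linalg.norm(np.roll(P,-1,0)-P,axis=1)
            if 0.017<L.min() and L.max()<0.032:
                sq(m,f"px {x:.0f},{y:.0f} a{a:.0f}",b,1,(0,0),z)
E
python3 - <<'E'
from h import *
st(); m,im=snap("w2"); whites(m,im,.057)
E
```

```text
t 2.6 p [ 0.4382 -0.0784  0.2508] yaw 89.59 tilt [ 0.002  0.    -1.   ] F [ 0.2  0.7 -0.2] w 0.0852
px 327,428 a312 [ 0.661  -0.0783] L [21.2 20.7 21.5 20.9] ang [30.5 22.6 30.9 21.8]
px 276,345 a391 [ 0.5684 -0.1249] L [21.3 20.5 21.6 20.6] ang [19.8 14.7 20.1 13.8]
px 332,246 a502 [ 0.4718 -0.0727] L [20.4 20.6 20.7 20.8] ang [37.5 35.8 38.1 35.1]
```

View pics/w2.png

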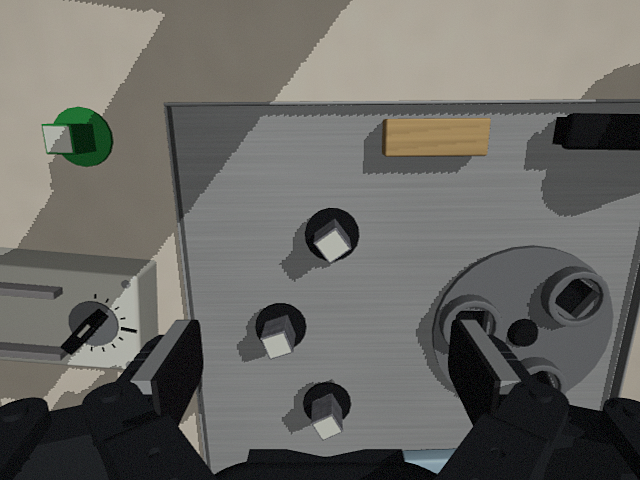

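Request:
carry_out:
  moves:
    - [0.06,0.34,0.2,-0.09,1]
    - [0.06,0.34,0.5,-0.18,1]
    - [0.06,0.34,0.8,-0.27,1]
    - [0.06,0.34,0.9,-0.36,1]
    - [0.06,0.34,0.9,-0.42,1]
    - [0.06,0.34,0.9,-0.42,1]
    - [0.06,0.34,0.9,-0.42,1]

```text
clock: 3.35
eef_pos: [0.4725, -0.0732, 0.1605]
tool_rot: [0.444, 0.896, 0.0, 0.001]
ft_force: [-0.3, -0.9, 0.2]
grip_width: 0.0854
```

```bash
python3 - <<'E'
from h import *
st(); m,im=snap("w3"); whites(m,im,.057); print(proj(m,(.4718,-.0727,.057)))
E
```

```text
t 3.35 p [ 0.4725 -0.0732  0.1605] yaw 127.24 tilt [ 0.002 -0.    -1.   ] F [-0.3 -0.9  0.2] w 0.0854
px 179,303 a656 [ 0.5685 -0.1246] L [20.6 20.1 20.6 20.5] ang [18.4 21.8 19.5 21.5]
px 329,238 a943 [ 0.4715 -0.0722] L [20.1 20.5 20.6 20.5] ang [37.3 38.1 37.3 36.8]
[328.17034272 237.56840689]
```

View pics/w3.png

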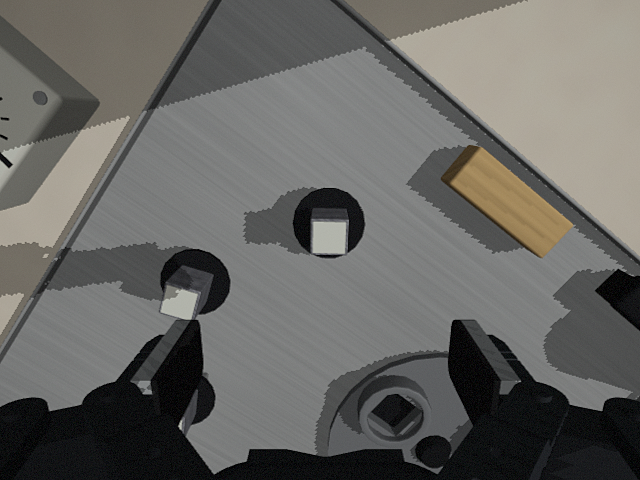

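Request:
carry_out:
  moves:
    - [0,0,0.4,0,1]
    - [0,0,0.7,0,1]
    - [0,0,0.7,0,1]

```text
clock: 3.7
eef_pos: [0.4686, -0.0732, 0.0868]
tool_rot: [0.444, 0.896, -0.001, -0.003]
ft_force: [-1.0, 1.2, 0.6]
grip_width: 0.0852
```

Request:
carry_out:
  moves:
    - [0,0,0.2,0,1]
    - [0,0,0.38,0,1]
    - [0,0,0.38,0,1]
    - [0,0,0.38,0,-1]
    - [0,0,0.38,0,-1]
    - [0,0,0.38,0,-1]
    - [0,0,0.38,0,-1]
    - [0,0,0.38,0,-1]
    - [0,0,0.38,0,-1]

```text
clock: 4.6
eef_pos: [0.4718, -0.0739, 0.0519]
tool_rot: [0.444, 0.896, 0.0, 0.0]
ft_force: [0.5, -0.4, -0.8]
grip_width: -0.0003
```

```bash
python3 - <<'E'
from h import *
st(); m,im=snap("w4")
E
```

```text
t 4.6 p [ 0.4718 -0.0739  0.0519] yaw 127.27 tilt [ 0. -0. -1.] F [ 0.5 -0.4 -0.8] w -0.0003
```

View pics/w4.png

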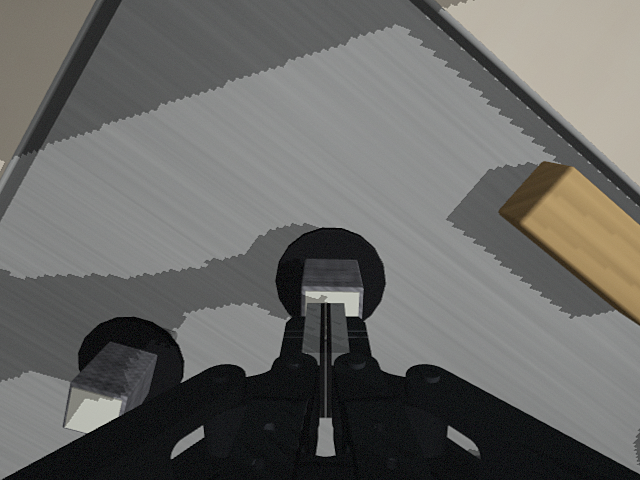

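```bash
python3 - <<'E'
from h import *
m=json.load(open("pics/w4.json"))
print(onz(m,330,277,.023),onz(m,277,277,.023),onz(m,384,277,.023))
s,im=snap("s4","scene"); d,im2=snap("d4","side")
cv2.imwrite("pics/s4c.png",cv2.resize(im[150:330,250:450],None,fx=4,fy=3.3)); cv2.imwrite("pics/d4c.png",cv2.resize(im2[180:310,250:420],None,fx=4,fy=4))
o=bot.get_obs(); print(o["eef_pos"],m["eye"])
print(proj(s,o["eef_pos"]),proj(s,o["eef_pos"]-[0,0,.025]))
E
```

```text
[ 0.46919046 -0.07433441  0.023     ] [ 0.48415139 -0.0939668   0.023     ] [ 0.45394725 -0.05433161  0.023     ]
[ 0.47169462 -0.0738866   0.05169568] [0.41406708925368646, -0.1191589207175988, 0.20658561552384586]
[340.15051066 231.23582707] [339.5928398  240.62121908]
```

View pics/s4c.png

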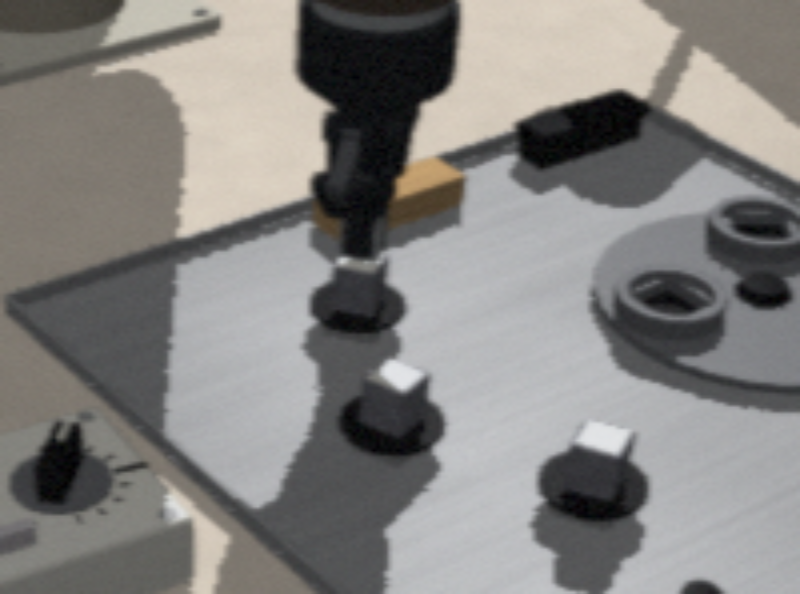

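View pics/d4c.png

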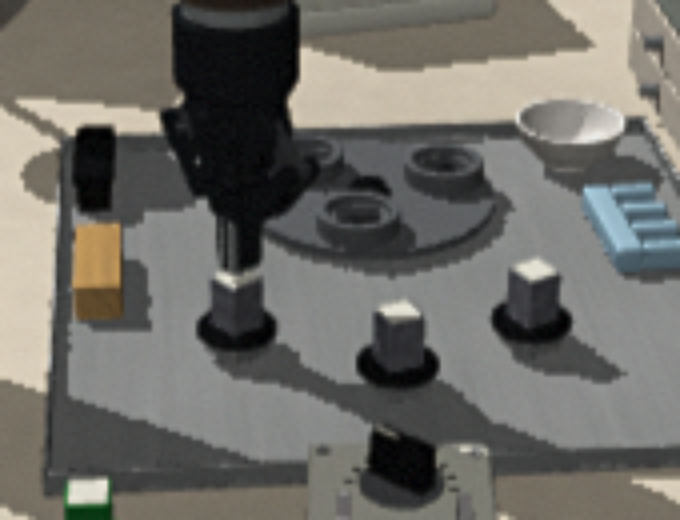

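```bash
python3 - <<'E'
import cv2
im=cv2.imread("pics/w4.png"); cv2.imwrite("pics/w4c.png",cv2.resize(im[220:420,240:440],None,fx=3,fy=3,interpolation=cv2.INTER_CUBIC))
a=cv2.imread("pics/s4.png")[190:260,310:380]; b=cv2.imread("pics/d4.png")[220:290,275:345]
cv2.imwrite("pics/sd4.png",cv2.resize(cv2.hconcat([a,b]),None,fx=5.5,fy=5.5,interpolation=cv2.INTER_CUBIC))
E
```

```text
(no output)
```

View pics/w4c.png

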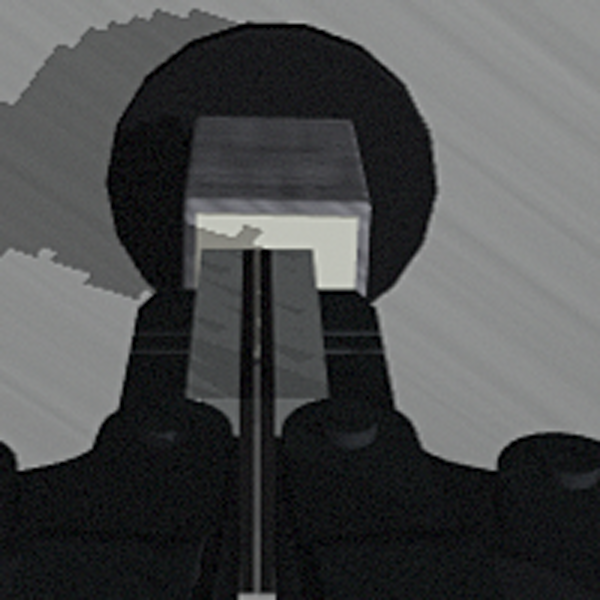

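View pics/sd4.png

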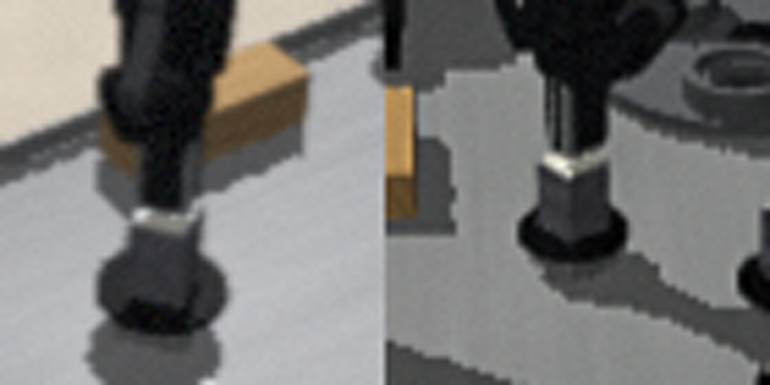

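```bash
python3 - <<'E'
from h import *
m=json.load(open("pics/w4.json")); Rt=R.from_quat([.444,.896,0,0]); p=np.array([.4717,-.0739,.0517])
for z in [0,-.005,.005,.01,.015,.025]: print(z,[proj(m,p+Rt.apply([x,-.011,z])).round(0).tolist() for x in(-.01,0,.01)])
for y in (-.012,.012): print("top",proj(m,[*(p+Rt.apply([-.012,y,0]))[:2],.057]).round(0))
E
```

```text
0 [[303.0, 283.0], [328.0, 283.0], [353.0, 283.0]]
-0.005 [[302.0, 287.0], [328.0, 287.0], [354.0, 287.0]]
0.005 [[303.0, 278.0], [328.0, 278.0], [352.0, 278.0]]
0.01 [[304.0, 274.0], [328.0, 274.0], [352.0, 274.0]]
0.015 [[304.0, 269.0], [328.0, 269.0], [351.0, 270.0]]
0.025 [[305.0, 262.0], [328.0, 262.0], [350.0, 262.0]]
top [297. 285.]
top [298. 341.]
```

Request:
carry_out:
  moves:
    - [0,0,0,0,1]
    - [0,0,0,0,1]
    - [0,0,0,0,1]
    - [0,0,0,0,1]
    - [0,0,0,0,1]
    - [0,0,0,0,1]

```text
clock: 5.35
eef_pos: [0.4717, -0.0739, 0.0517]
tool_rot: [0.444, 0.896, -0.0, -0.0]
ft_force: [0.0, 0.3, -0.4]
grip_width: 0.085
```

```bash
python3 - <<'E'
from h import *
st(); m,im=snap("w5"); s,a=snap("s5","scene"); d,b=snap("d5","side")
a=a[190:260,300:370]; b=b[220:290,275:345]
cv2.imwrite("pics/sd5.png",cv2.resize(cv2.hconcat([a,b]),None,fx=5.5,fy=5.5,interpolation=cv2.INTER_CUBIC))
E
```

```text
t 5.35 p [ 0.4717 -0.0739  0.0517] yaw 127.27 tilt [-0.  0. -1.] F [ 0.   0.3 -0.4] w 0.085
```

View pics/sd5.png

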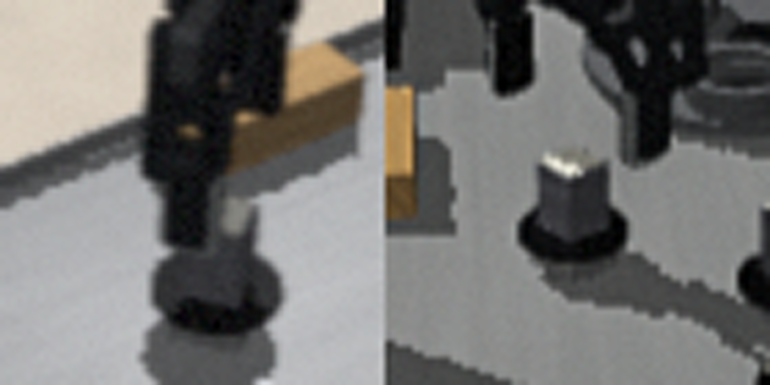

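View pics/w5.png

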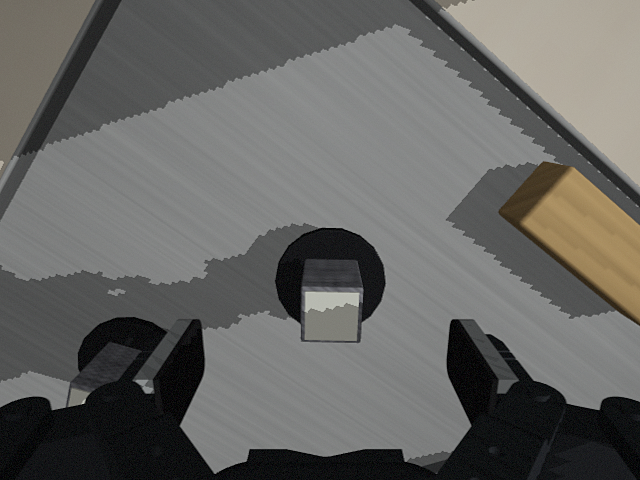

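Request:
carry_out:
  moves:
    - [0.01,0,0.1,0,1]
    - [0.02,0,0.15,0,1]
    - [0.02,0,0.2,0,1]
    - [0.02,0,0.2,0,1]
    - [0.02,0,0.2,0,1]

```text
clock: 6.0
eef_pos: [0.4703, -0.0722, 0.0314]
tool_rot: [0.444, 0.896, -0.0, -0.0]
ft_force: [0.5, -0.5, -0.4]
grip_width: 0.0852
```

```bash
python3 - <<'E'
from h import *
st(); m,im=snap("w6"); s,a=snap("s6","scene"); d,b=snap("d6","side")
a=a[190:260,300:370]; b=b[220:290,275:345]
cv2.imwrite("pics/sd6.png",cv2.resize(cv2.hconcat([a,b]),None,fx=5.5,fy=5.5,interpolation=cv2.INTER_CUBIC))
E
```

```text
t 6.0 p [ 0.4703 -0.0722  0.0314] yaw 127.27 tilt [-0.001  0.    -1.   ] F [ 0.5 -0.5 -0.4] w 0.0852
```

View pics/sd6.png

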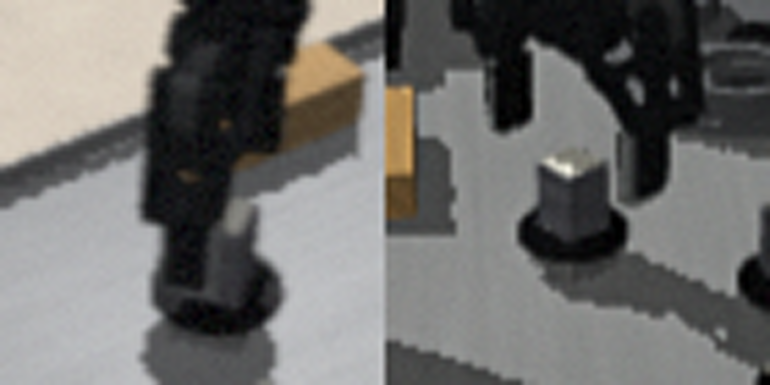

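View pics/w6.png

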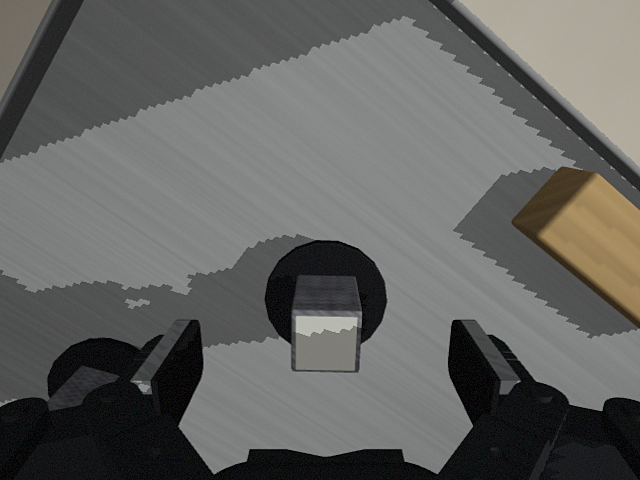

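Request:
carry_out:
  moves:
    - [0,0,0.08,0,1]
    - [0,0,0.08,0,1]
    - [0,0,0.08,0,-1]
    - [0,0,0.08,0,-1]
    - [0,0,0.08,0,-1]
    - [0,0,0.08,0,-1]
    - [0,0,0.08,0,-1]
    - [0,0,0.08,0,-1]

```text
clock: 6.95
eef_pos: [0.4709, -0.0724, 0.024]
tool_rot: [0.444, 0.896, 0.0, 0.0]
ft_force: [-0.3, -0.3, 2.0]
grip_width: 0.0229
```

```bash
python3 - <<'E'
from h import *
st(); m,im=snap("w7"); s,a=snap("s7","scene"); d,b=snap("d7","side")
a=a[190:260,300:370]; b=b[220:290,275:345]
cv2.imwrite("pics/sd7.png",cv2.resize(cv2.hconcat([a,b]),None,fx=5.5,fy=5.5,interpolation=cv2.INTER_CUBIC))
E
```

```text
t 6.95 p [ 0.4709 -0.0724  0.024 ] yaw 127.27 tilt [ 0.001 -0.    -1.   ] F [-0.3 -0.3  2. ] w 0.0229
```

View pics/sd7.png

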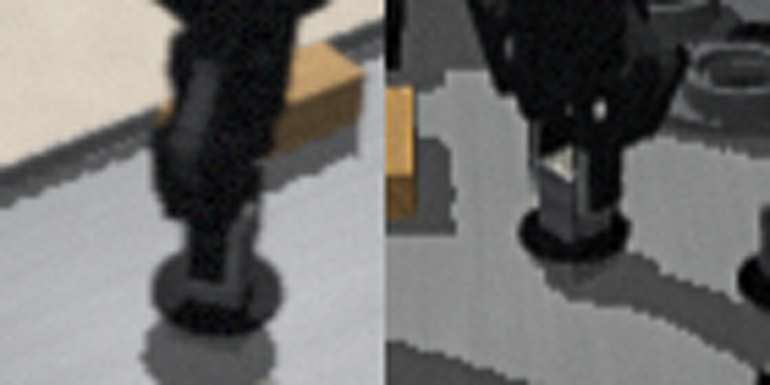

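View pics/w7.png

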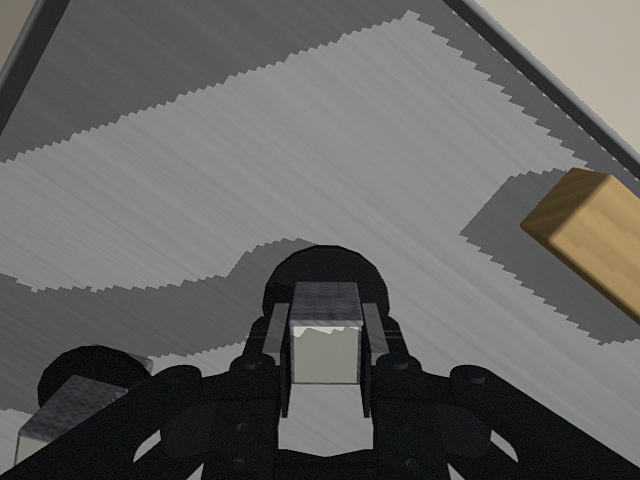

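```bash
python3 - <<'E'
from h import *
m=json.load(open("pics/w7.json")); im=cv2.imread("pics/w7.png")
sq(m,"held",[(290,326),(358,326),(359,384),(290,384)],1,(0,0),.057)
o=st(); Rt=R.from_quat(o["tool_rot"]); print(Rt.inv().apply(np.array(onz(m,324.5,355,.057))-o["eef_pos"]))
e=R.from_quat(o["tool_rot"]).inv().apply(np.array(m["eye"])-o["eef_pos"]); print(e)
E
```

```text
held [ 0.4727 -0.0726] L [21.8 21.6 23.1 21.6] ang [37.3 39.5 37.3 35.9]
t 7.1 p [ 0.4708 -0.0724  0.024 ] yaw 127.27 tilt [ 0.001 -0.    -1.   ] F [-0.8  0.1  2.8] w 0.0228
[-0.00122884  0.001081   -0.03298922]
[-0.00107143 -0.07330571 -0.15470551]
```

Request:
carry_out:
  moves:
    - [0,0,-0.3,0,-1]
    - [0,0,-0.6,0,-1]
    - [0,0,-1,0,-1]
    - [0,0,-1,0,-1]
    - [0,0,-1,0,-1]

```text
clock: 7.6
eef_pos: [0.471, -0.0724, 0.1242]
tool_rot: [0.444, 0.896, 0.0, 0.001]
ft_force: [-0.8, -0.6, -1.6]
grip_width: 0.0229
```

```bash
python3 - <<'E'
from h import *
st(); m,im=snap("w8"); print(toolmove((.536,.167,.13)), toolmove((.5,.09,.19)))
E
```

```text
t 7.6 p [ 0.471  -0.0724  0.1242] yaw 127.28 tilt [ 0.002 -0.    -1.   ] F [-0.8 -0.6 -1.6] w 0.0229
[ 1.50275349  1.97471435 -0.07033213] [ 1.10858889  1.22142592 -0.67007441]
```

View pics/w8.png

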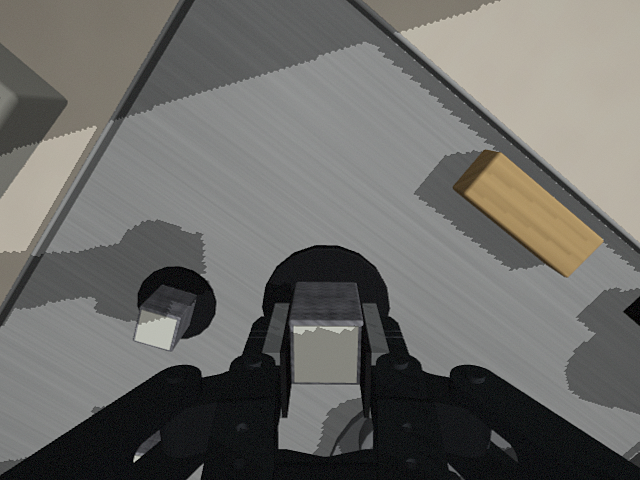

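Request:
carry_out:
  moves:
    - [0.25,0.4,-0.3,0,-1]
    - [0.5,0.8,-0.6,0,-1]
    - [0.7,1,-0.65,0,-1]
    - [0.7,1,-0.65,0,-1]

```text
clock: 8.05
eef_pos: [0.5089, 0.048, 0.1886]
tool_rot: [0.441, 0.897, 0.001, 0.0]
ft_force: [-0.2, -0.5, -1.3]
grip_width: 0.0228
```

Request:
carry_out:
  moves:
    - [0.25,0.4,0,0,-1]
    - [0.5,0.8,0,0,-1]
    - [0.7,1,0,0,-1]
    - [0.7,1,0,0,-1]

```text
clock: 8.45
eef_pos: [0.5439, 0.1629, 0.1855]
tool_rot: [0.442, 0.897, -0.001, -0.002]
ft_force: [0.4, -0.3, -1.2]
grip_width: 0.0227
```

Request:
carry_out:
  moves:
    - [0.2,0.35,0,-0.08,-1]
    - [0.2,0.35,0,-0.16,-1]
    - [0.2,0.35,0,-0.163,-1]
    - [0.2,0.35,0,-0.163,-1]
    - [0.2,0.35,0,-0.163,-1]

```text
clock: 8.95
eef_pos: [0.5601, 0.196, 0.188]
tool_rot: [0.327, 0.945, -0.001, -0.001]
ft_force: [0.1, 0.6, -1.9]
grip_width: 0.023
```

```bash
python3 - <<'E'
from h import *
st(); m,im=snap("w9")
E
```

```text
t 8.95 p [0.5601 0.196  0.188 ] yaw 141.77 tilt [-0.002 -0.001 -1.   ] F [ 0.1  0.6 -1.9] w 0.023
```

View pics/w9.png

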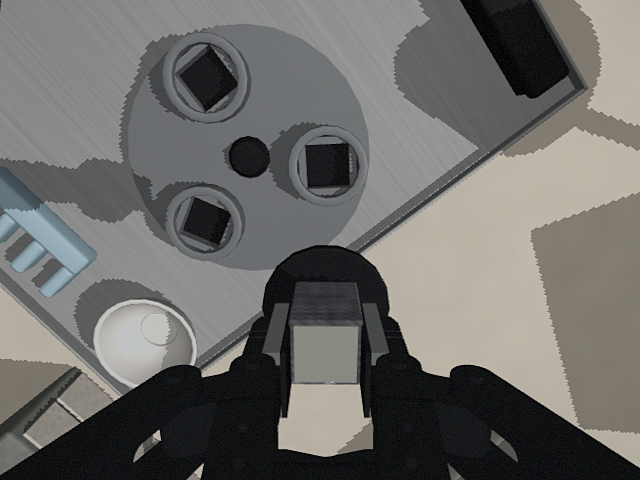

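Good view of all three sockets, at about (206,78), (327,165), (207,222). Enlarging it to read the corners.

```bash
python3 - <<'E'
import cv2
im=cv2.imread("pics/w9.png"); im=cv2.convertScaleAbs(im,alpha=1.8)
cv2.imwrite("pics/w9b.png",cv2.resize(im[115:215,280:380],None,fx=6,fy=6,interpolation=cv2.INTER_CUBIC))
cv2.imwrite("pics/w9c.png",cv2.resize(im[175:275,155:255],None,fx=6,fy=6,interpolation=cv2.INTER_CUBIC))
cv2.imwrite("pics/w9a.png",cv2.resize(im[25:125,155:255],None,fx=6,fy=6,interpolation=cv2.INTER_CUBIC))
E
```

```text
(no output)
```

View pics/w9b.png

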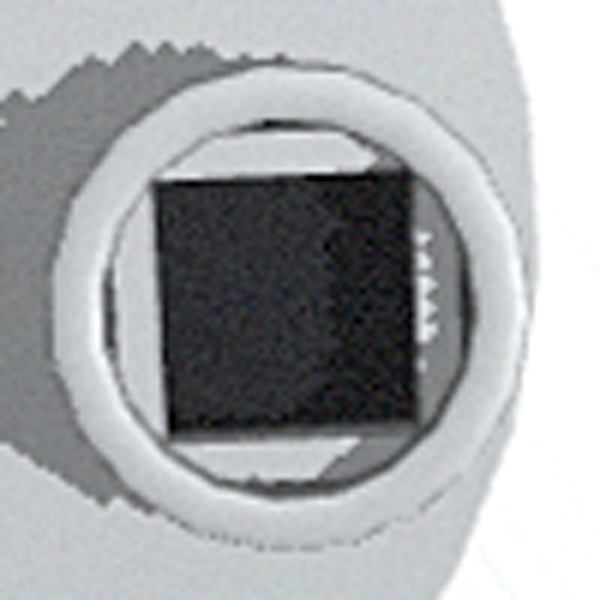

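View pics/w9c.png

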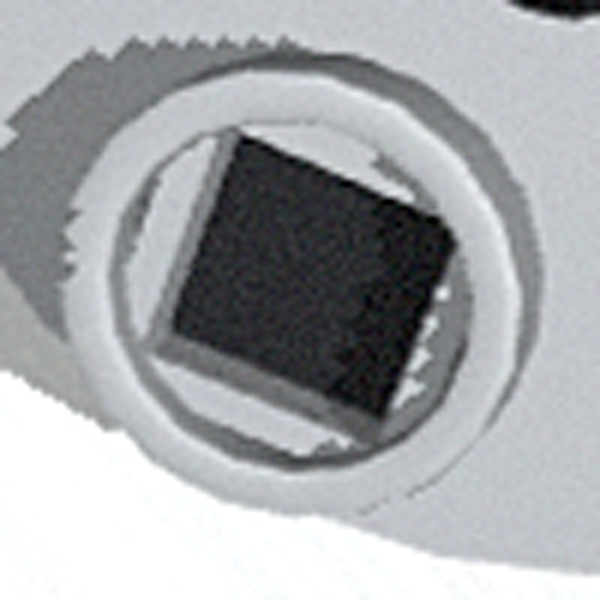

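View pics/w9a.png

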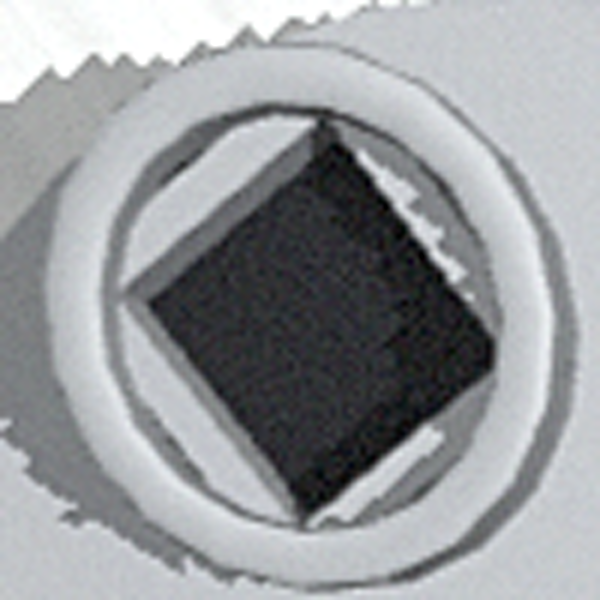

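```bash
python3 - <<'E'
from h import *
m=json.load(open("pics/w9.json"))
sq(m,"B",[(152,183),(411,170),(418,428),(168,440)],6,(280,115),.026)
sq(m,"C",[(228,130),(456,235),(378,442),(150,347)],6,(155,175),.026)
sq(m,"A",[(325,120),(497,360),(300,522),(125,292)],6,(155,25),.026)
# outer rims
def circ(n,pts,off,z):
    P=np.array([onz(m,off[0]+p[0]/6,off[1]+p[1]/6,z)[:2] for p in pts])
    A=np.c_[2*P,np.ones(len(P))]; s=np.linalg.lstsq(A,(P**2).sum(1),rcond=None)[0]; print(n,s[:2].round(4),"r",np.sqrt(s[2]+s[:2]@s[:2]).round(4))
circ("B",[(53,300),(290,65),(525,305),(290,548),(125,130),(460,140),(470,470),(130,500)],(280,115),.032)
circ("C",[(70,270),(290,68),(522,290),(290,512),(110,430)],(155,175),.032)
circ("A",[(45,280),(290,42),(552,330),(340,588),(95,450)],(155,25),.032)
E
```

```text
B [0.535  0.1656] L [31.6 31.5 31.4 31.5] ang [54.6 54.3 54.5 54.7]
C [0.6362 0.1415] L [31.  30.2 31.4 31.1] ang [25.9 28.4 27.5 27.7]
A [0.5644 0.0658] L [31.4 30.5 31.4 30.8] ang [87.  88.2 87.4 88.3]
B [0.5353 0.1659] r 0.0291
C [0.6358 0.1415] r 0.0291
A [0.5643 0.0661] r 0.029
```

```bash
python3 - <<'E'
from h import *
o=st(); Rt=R.from_quat(o["tool_rot"])
for i in range(3): 
    m=imaging.camera_model("wrist"); print(Rt.inv().apply(np.array(m["eye"])-o["eef_pos"]).round(5), (Rt.inv()*R.from_quat(m["rotation"])).as_quat().round(4))
m=json.load(open("pics/w9.json")); print(Rt.inv().apply(np.array(m["eye"])-o["eef_pos"]).round(5))
P=np.array(onz(m,324.5,355,o["eef_pos"][2]+.033)); print(Rt.inv().apply(P-o["eef_pos"]).round(4))
m=json.load(open("pics/w7.json"))
print(toolmove((.5336,.1656,.09)))
E
```

```text
t 9.0 p [0.5603 0.1961 0.1884] yaw 141.79 tilt [-0.001 -0.    -1.   ] F [-0.4  0.4 -1.1] w 0.0229
[-0.00129 -0.07362 -0.15468] [-9.891e-01  3.000e-04  1.000e-04 -1.476e-01]
[-0.00129 -0.07362 -0.15468] [-9.891e-01  3.000e-04  1.000e-04 -1.476e-01]
[-0.00129 -0.07362 -0.15468] [-9.891e-01  3.000e-04  1.000e-04 -1.476e-01]
[-0.00125 -0.07376 -0.15439]
[-0.0014  0.0003 -0.033 ]
[ 0.02010323 -0.40390445  0.98446152]
```

Request:
carry_out:
  moves:
    - [0.02,-0.4,0.2,-0.03,-1]
    - [0.02,-0.4,0.5,-0.03,-1]
    - [0.02,-0.4,0.9,-0.03,-1]
    - [0.02,-0.4,0.95,-0.03,-1]
    - [0.02,-0.4,0.95,-0.03,-1]
    - [0.02,-0.4,0.95,-0.03,-1]
    - [0.02,-0.4,0.95,-0.03,-1]

```text
clock: 9.7
eef_pos: [0.5362, 0.1677, 0.096]
tool_rot: [0.304, 0.953, 0.001, 0.002]
ft_force: [-0.0, -0.1, -0.3]
grip_width: 0.0232
```

```bash
python3 - <<'E'
from h import *
st(); m,im=snap("w10"); s,a=snap("s10","scene"); d,b=snap("d10","side"); print(toolmove((.5337,.166,.052)))
a=a[180:280,390:490]; b=b[190:290,290:390]
cv2.imwrite("pics/sd10.png",cv2.resize(cv2.hconcat([a,b]),None,fx=4,fy=4,interpolation=cv2.INTER_CUBIC))
E
```

```text
t 9.7 p [0.5362 0.1677 0.096 ] yaw 144.64 tilt [ 0.004  0.001 -1.   ] F [-0.  -0.1 -0.3] w 0.0232
[ 0.00623593 -0.02299338  0.43152524]
```

View pics/sd10.png

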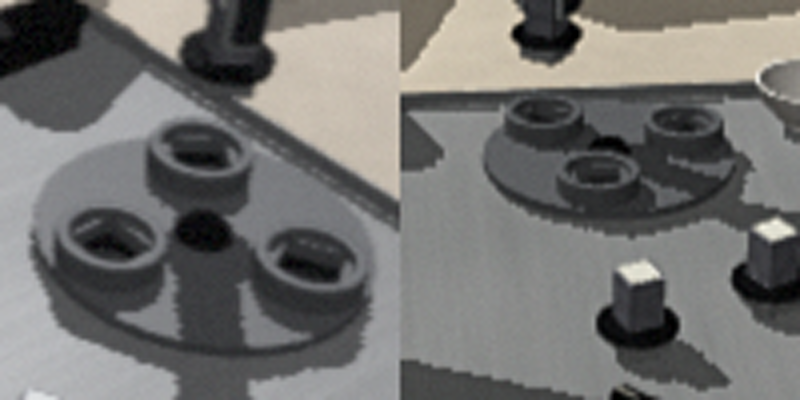

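View pics/w10.png

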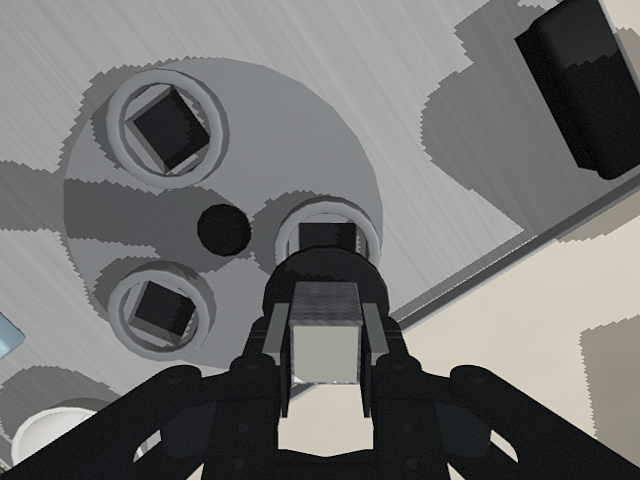

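Request:
carry_out:
  moves:
    - [0,0,0,0,-1]
    - [0,0,0.15,0,-1]
    - [0,0,0.3,0,-1]
    - [0,0,0.4,0,-1]
    - [0,0,0.4,0,-1]
    - [0,0,0.4,0,-1]
    - [0,0,0.4,0,-1]

```text
clock: 10.55
eef_pos: [0.5351, 0.1673, 0.0545]
tool_rot: [0.304, 0.953, 0.0, 0.001]
ft_force: [-0.8, -0.0, -0.9]
grip_width: 0.0226
```

```bash
python3 - <<'E'
from h import *
st(); m,im=snap("w11"); s,a=snap("s11","scene"); d,b=snap("d11","side"); print(toolmove((.5337,.166,.052)))
a=a[180:280,390:490]; b=b[190:290,290:390]
cv2.imwrite("pics/sd11.png",cv2.resize(cv2.hconcat([a,b]),None,fx=4,fy=4,interpolation=cv2.INTER_CUBIC))
E
```

```text
t 10.55 p [0.5351 0.1673 0.0545] yaw 144.64 tilt [ 0.001  0.    -1.   ] F [-0.8 -0.  -0.9] w 0.0226
[ 0.00298624 -0.0174721   0.02437531]
```

View pics/sd11.png

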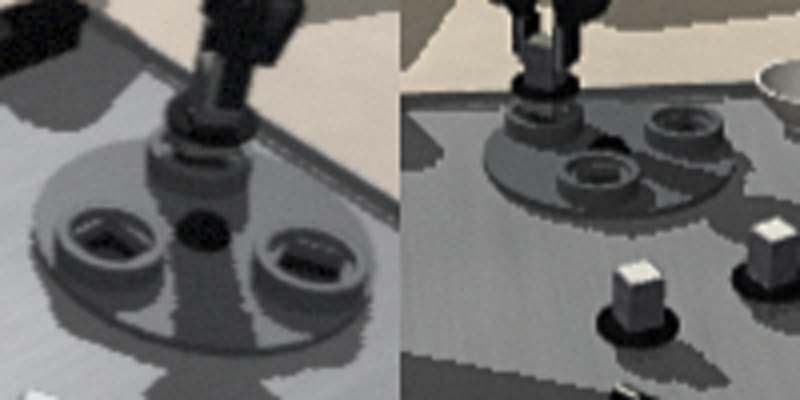

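View pics/w11.png

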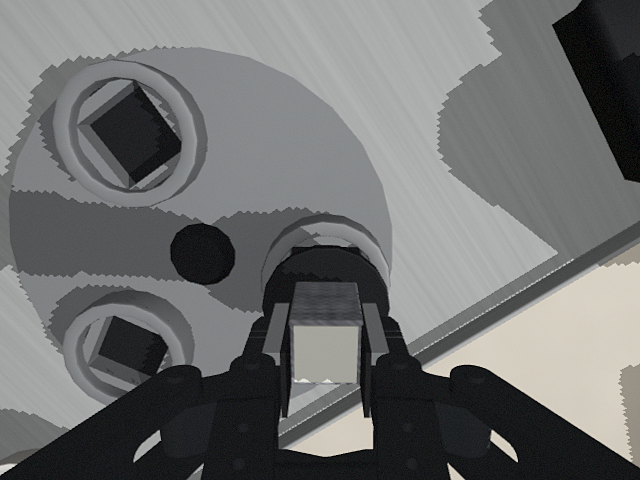

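Request:
carry_out:
  moves:
    - [0,-0.015,0,0,-1]
    - [0,-0.015,0.04,0,-1]
    - [0,-0.015,0.06,0,-1]
    - [0,-0.015,0.08,0,-1]
    - [0,-0.015,0.1,0,-1]
    - [0,-0.015,0.1,0,-1]
    - [0,-0.015,0.1,0,-1]

```text
clock: 11.4
eef_pos: [0.5335, 0.1659, 0.0436]
tool_rot: [0.304, 0.953, -0.0, -0.0]
ft_force: [0.3, -0.5, -1.2]
grip_width: 0.0234
```

```bash
python3 - <<'E'
from h import *
st()
E
```

```text
t 11.4 p [0.5335 0.1659 0.0436] yaw 144.65 tilt [-0. -0. -1.] F [ 0.3 -0.5 -1.2] w 0.0234
```

Request:
carry_out:
  moves:
    - [0,0,0.02,0,-1]
    - [0,0,0.04,0,-1]
    - [0,0,0.06,0,-1]
    - [0,0,0.06,0,-1]
    - [0,0,0.06,0,-1]

```text
clock: 11.9
eef_pos: [0.5336, 0.1659, 0.0381]
tool_rot: [0.304, 0.953, 0.0, 0.0]
ft_force: [-1.3, -0.4, 3.0]
grip_width: 0.0227
```

```bash
python3 - <<'E'
from h import *
st(); m,im=snap("w12"); s,a=snap("s12","scene"); d,b=snap("d12","side")
a=a[180:280,390:490]; b=b[190:290,290:390]
cv2.imwrite("pics/sd12.png",cv2.resize(cv2.hconcat([a,b]),None,fx=4,fy=4,interpolation=cv2.INTER_CUBIC))
E
```

```text
t 11.9 p [0.5336 0.1659 0.0381] yaw 144.65 tilt [ 0.  0. -1.] F [-1.3 -0.4  3. ] w 0.0227
```

View pics/sd12.png

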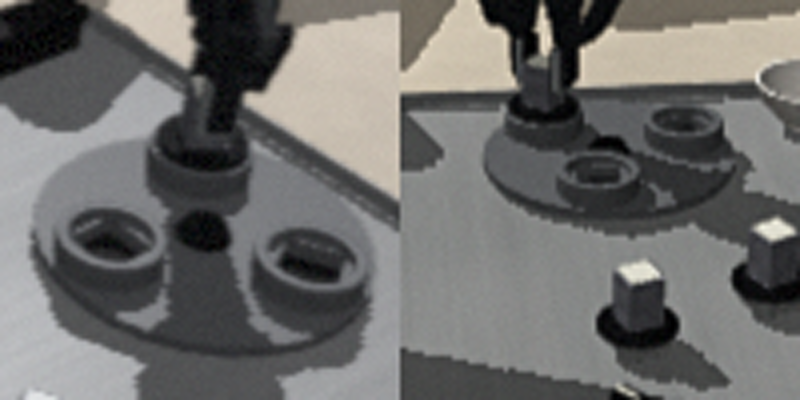

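Request:
carry_out:
  moves:
    - [0,0,0,0,0.2]
    - [0,0,0,0,0.2]
    - [0,0,0,0,0.2]
    - [0,0,0,0,0.2]
    - [0,0,-0.3,0,0.2]
    - [0,0,-0.7,0,0.2]
    - [0,0,-1,0,0.2]
    - [0,0,-1,0,0.2]

```text
clock: 12.85
eef_pos: [0.537, 0.1669, 0.1428]
tool_rot: [0.304, 0.953, 0.003, 0.004]
ft_force: [1.1, -0.0, 0.3]
grip_width: 0.0513
```

```bash
python3 - <<'E'
from h import *
st(); print(toolmove((.62,-.07,.2)))
E
```

```text
t 12.85 p [0.537  0.1669 0.1428] yaw 144.64 tilt [ 0.009  0.003 -1.   ] F [ 1.1 -0.   0.3] w 0.0513
[-2.051586   -1.44712054 -0.57066447]
```

Request:
carry_out:
  moves:
    - [-0.35,-0.2,-0.3,0,1]
    - [-0.7,-0.5,-0.6,0,1]
    - [-1,-0.7,-0.6,0,1]
    - [-1,-0.7,-0.6,0,1]

```text
clock: 13.25
eef_pos: [0.5764, 0.0465, 0.1981]
tool_rot: [0.307, 0.952, -0.0, 0.001]
ft_force: [0.6, 0.0, -0.5]
grip_width: 0.0853
```

Request:
carry_out:
  moves:
    - [-0.35,-0.25,0,0.09,1]
    - [-0.7,-0.5,0,0.18,1]
    - [-1,-0.7,0,0.27,1]
    - [-1,-0.7,0,0.28,1]
    - [-1,-0.7,0,0.28,1]
    - [-1,-0.7,0,0.28,1]

```text
clock: 13.85
eef_pos: [0.6149, -0.0628, 0.1968]
tool_rot: [0.503, 0.864, -0.0, -0.001]
ft_force: [0.0, 0.6, -0.0]
grip_width: 0.0852
```

```bash
python3 - <<'E'
from h import *
st(); m,im=snap("w13"); whites(m,im,.057)
E
```

```text
t 13.85 p [ 0.6149 -0.0628  0.1968] yaw 119.57 tilt [-0.002  0.001 -1.   ] F [ 0.   0.6 -0. ] w 0.0852
px 277,266 a682 [ 0.6605 -0.0786] L [20.5 20.4 20.9 20.4] ang [29.6 28.3 29.6 27.2]
px 280,120 a930 [ 0.5678 -0.125 ] L [20.9 20.7 20.9 21.1] ang [17.4 20.6 18.6 20.4]
```

View pics/w13.png

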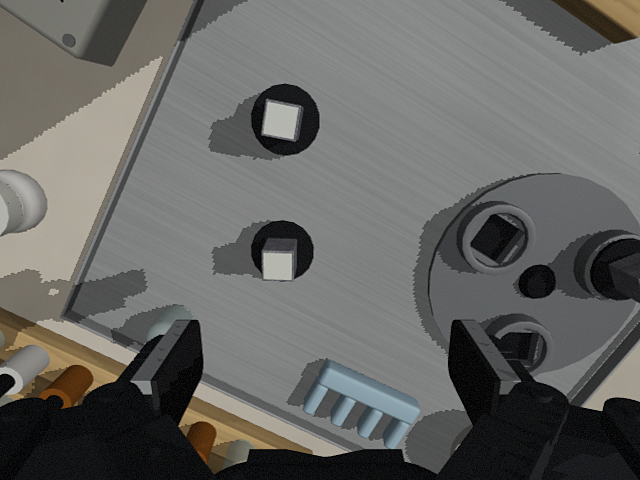

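```bash
python3 - <<'E'
from h import *
m=json.load(open("pics/w13.json")); print(onz(m,172,330,.05), onz(m,375,400,.02))
s=json.load(open("pics/s4.json")) if 0 else imaging.camera_model("scene"); d=imaging.camera_model("side")
print(tri([s,d],[(425,332),(431,254)]))
print(toolmove((.6605,-.0786,.06)))
E
```

```text
[ 0.75195538 -0.12565089  0.05      ] [0.74567451 0.06391663 0.02      ]
[ 0.76666129 -0.12812473  0.06039719]
[-0.36569046  0.3173879   1.37089118]
```

Request:
carry_out:
  moves:
    - [-0.36,0.31,0.2,0.01,1]
    - [-0.36,0.31,0.6,0.01,1]
    - [-0.36,0.31,0.9,0.01,1]
    - [-0.36,0.31,0.9,0.01,1]
    - [-0.36,0.31,0.9,0.01,1]
    - [-0.36,0.31,0.9,0.01,1]

```text
clock: 14.5
eef_pos: [0.6617, -0.0795, 0.1106]
tool_rot: [0.51, 0.86, 0.001, 0.002]
ft_force: [0.7, -0.6, -0.5]
grip_width: 0.0854
```

```bash
python3 - <<'E'
from h import *
st(); m,im=snap("w14"); whites(m,im,.057); print(toolmove((.6605,-.0786,.024)))
E
```

```text
t 14.5 p [ 0.6617 -0.0795  0.1106] yaw 118.62 tilt [ 0.004 -0.    -1.   ] F [ 0.7 -0.6 -0.5] w 0.0854
px 330,262 a1382 [ 0.6602 -0.0783] L [20.1 19.9 20.7 19.9] ang [28.7 29.7 28.7 28.1]
px 339,44 a2186 [ 0.5675 -0.125 ] L [20.5 20.4 20.6 21.1] ang [16.9 19.3 18.7 19. ]
[ 0.01947465 -0.01093569  0.86903541]
```

View pics/w14.png

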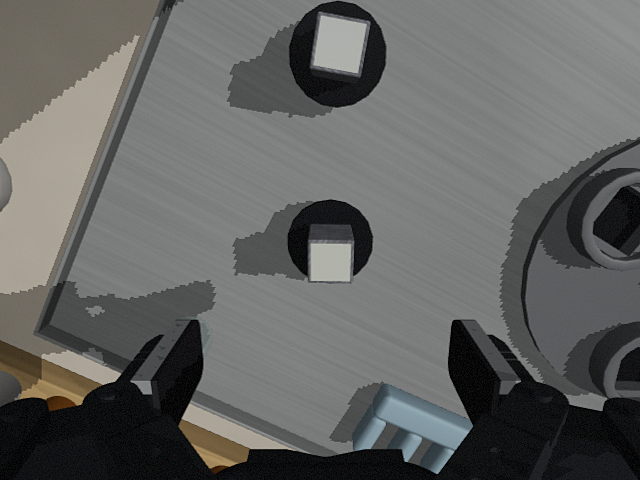

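Request:
carry_out:
  moves:
    - [0.02,-0.01,0.2,0,1]
    - [0.02,-0.01,0.5,0,1]
    - [0.02,-0.01,0.75,0,1]
    - [0.02,-0.01,0.82,0,1]
    - [0.02,-0.01,0.82,0,1]
    - [0.02,-0.01,0.82,0,1]
    - [0.02,-0.01,0.82,0,-1]
    - [0.02,-0.01,0.82,0,-1]
    - [0.02,-0.01,0.82,0,-1]
    - [0.02,-0.01,0.82,0,-1]
    - [0.02,-0.01,0.82,0,-1]
    - [0.02,-0.01,0.82,0,-1]

```text
clock: 15.75
eef_pos: [0.6589, -0.0789, 0.0263]
tool_rot: [0.511, 0.86, 0.0, 0.0]
ft_force: [-0.1, -0.0, 3.8]
grip_width: 0.0228
```

```bash
python3 - <<'E'
from h import *
st(); m,im=snap("w15")
E
```

```text
t 15.75 p [ 0.6589 -0.0789  0.0263] yaw 118.55 tilt [ 0.001 -0.    -1.   ] F [-0.1 -0.   3.8] w 0.0228
```

View pics/w15.png

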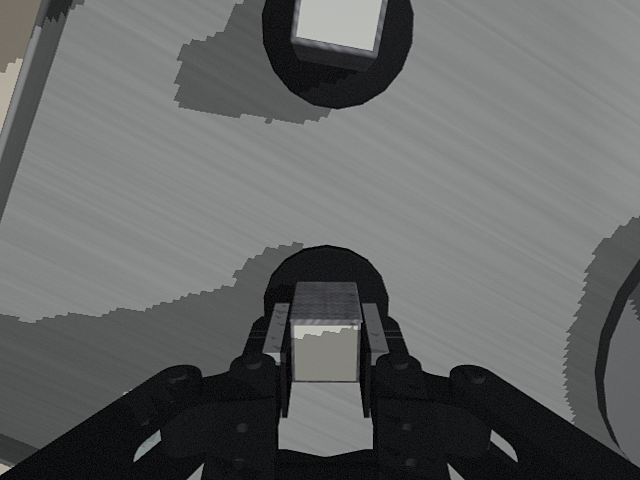

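Request:
carry_out:
  moves:
    - [0,0,-0.3,0,-1]
    - [0,0,-0.7,0,-1]
    - [0.2,0.1,-1,0,-1]
    - [0.6,0.3,-1,0,-1]
    - [1,0.42,-1,0,-1]
    - [1,0.42,-1,0,-1]

```text
clock: 16.4
eef_pos: [0.6461, 0.0344, 0.1252]
tool_rot: [0.508, 0.861, 0.0, -0.001]
ft_force: [0.5, -0.6, -1.4]
grip_width: 0.0225
```

```bash
python3 - <<'E'
from h import *
m=json.load(open("pics/w15.json")); o=bot.get_obs()
Rt=R.from_quat([.511,.860,0,0]); p=np.array([.6589,-.0789,.0263])
print(Rt.inv().apply(np.array(onz(m,324.5,353,.057))-p).round(4)); st()
# target TCP: socket - offset
Rg=R.from_euler('z',117.4,degrees=True)*R.from_euler('x',180,degrees=True)
off=Rt.inv().apply(np.array(onz(m,324.5,353,.057))-p); off[2]=0
t=np.array([.636,.1415,.12])-Rg.apply(off); print(t, toolmove(t))
E
```

```text
[-0.001   0.0018 -0.0307]
t 16.4 p [0.6461 0.0344 0.1252] yaw 118.92 tilt [-0.002  0.002 -1.   ] F [ 0.5 -0.6 -1.4] w 0.0225
[0.63393537 0.14157612 0.12      ] [0.99649233 0.41163041 0.0548311 ]
```

Request:
carry_out:
  moves:
    - [0.4,0.2,0,0.013,-1]
    - [0.8,0.4,0,0.013,-1]
    - [1,0.41,0.1,0.013,-1]
    - [1,0.41,0.3,0.013,-1]
    - [1,0.41,0.3,0.013,-1]
    - [1,0.41,0.3,0.013,-1]
    - [1,0.41,0.3,0.013,-1]

```text
clock: 17.1
eef_pos: [0.6365, 0.1356, 0.0963]
tool_rot: [0.52, 0.854, 0.0, 0.0]
ft_force: [-0.3, 0.6, -1.0]
grip_width: 0.0225
```

```bash
python3 - <<'E'
from h import *
st(); m,im=snap("w16"); print(toolmove((.634,.1416,.057)))
E
```

```text
t 17.1 p [0.6365 0.1356 0.0963] yaw 117.3 tilt [ 0.001  0.    -1.   ] F [-0.3  0.6 -1. ] w 0.0225
[0.06541088 0.00231544 0.39664164]
```

View pics/w16.png

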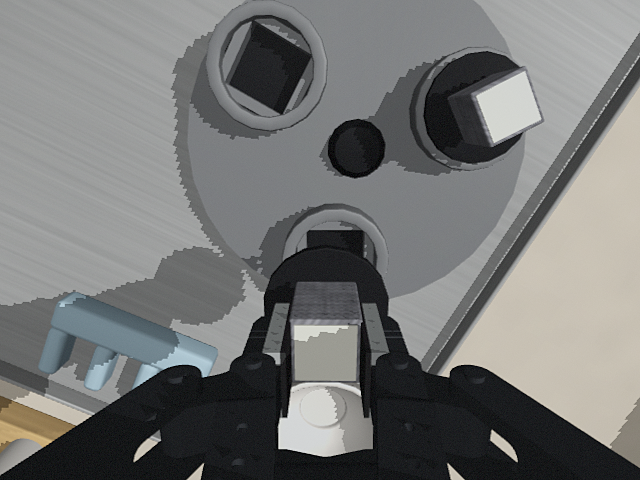

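Request:
carry_out:
  moves:
    - [0.065,0,0,0,-1]
    - [0.065,0,0.1,0,-1]
    - [0.065,0,0.25,0,-1]
    - [0.065,0,0.38,0,-1]
    - [0.065,0,0.38,0,-1]
    - [0.065,0,0.38,0,-1]
    - [0.065,0,0.38,0,-1]
    - [0.065,0,0.38,0,-1]

```text
clock: 17.95
eef_pos: [0.6335, 0.1424, 0.0586]
tool_rot: [0.52, 0.854, 0.001, 0.001]
ft_force: [0.6, -0.6, -1.2]
grip_width: 0.0229
```

```bash
python3 - <<'E'
from h import *
st(); m,im=snap("w17"); print(toolmove((.634,.1416,.054)))
s,a=snap("s17","scene"); d,b=snap("d17","side")
a=a[180:280,400:500]; b=b[180:280,310:410]
cv2.imwrite("pics/sd17.png",cv2.resize(cv2.hconcat([a,b]),None,fx=4,fy=4,interpolation=cv2.INTER_CUBIC))
E
```

```text
t 17.95 p [0.6335 0.1424 0.0586] yaw 117.37 tilt [ 0.002  0.    -1.   ] F [ 0.6 -0.6 -1.2] w 0.0229
[-0.00930835  0.00131767  0.0452645 ]
```

View pics/w17.png

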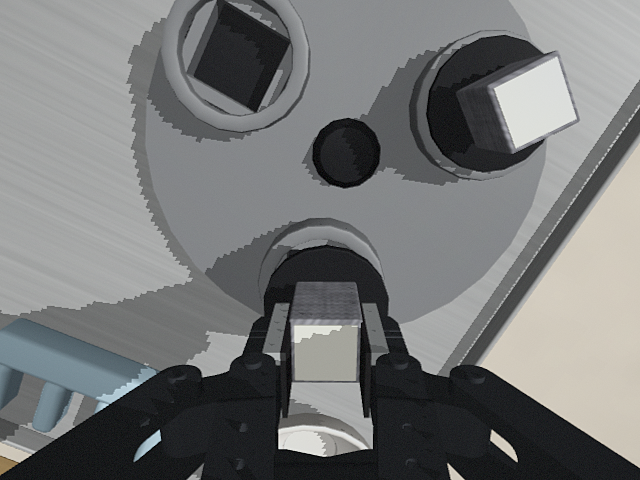

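View pics/sd17.png

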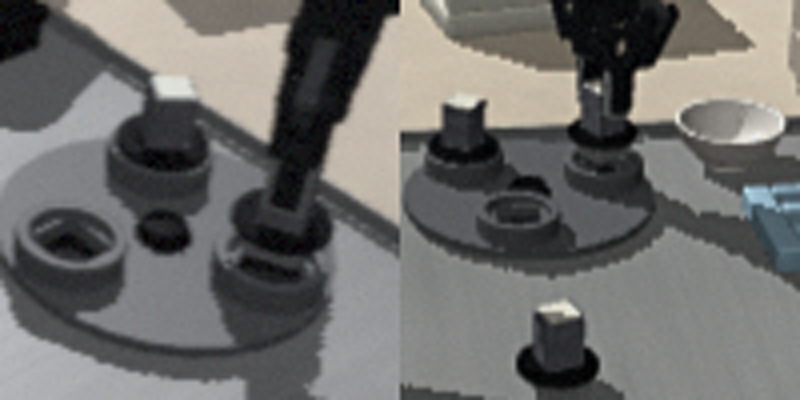

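Request:
carry_out:
  moves:
    - [-0.01,0,0,0,-1]
    - [-0.01,0,0.04,0,-1]
    - [-0.01,0,0.07,0,-1]
    - [-0.01,0,0.1,0,-1]
    - [-0.01,0,0.13,0,-1]
    - [-0.01,0,0.13,0,-1]
    - [-0.01,0,0.13,0,-1]

```text
clock: 18.8
eef_pos: [0.6333, 0.141, 0.0444]
tool_rot: [0.52, 0.854, -0.0, 0.0]
ft_force: [0.6, -1.0, -1.5]
grip_width: 0.023
```

```bash
python3 - <<'E'
from h import *
st()
E
```

```text
t 18.8 p [0.6333 0.141  0.0444] yaw 117.36 tilt [-0.    -0.001 -1.   ] F [ 0.6 -1.  -1.5] w 0.023
```

Request:
carry_out:
  moves:
    - [0,0,0.02,0,-1]
    - [0,0,0.04,0,-1]
    - [0,0,0.055,0,-1]
    - [0,0,0.055,0,-1]
    - [0,0,0.055,0,-1]

```text
clock: 19.3
eef_pos: [0.6336, 0.1412, 0.0403]
tool_rot: [0.52, 0.854, 0.0, 0.001]
ft_force: [-1.9, -1.6, 5.1]
grip_width: 0.0224
```

```bash
python3 - <<'E'
from h import *
st()
s,a=snap("s18","scene"); d,b=snap("d18","side")
a=a[180:280,400:500]; b=b[180:280,310:410]
cv2.imwrite("pics/sd18.png",cv2.resize(cv2.hconcat([a,b]),None,fx=4,fy=4,interpolation=cv2.INTER_CUBIC))
E
```

```text
t 19.3 p [0.6336 0.1412 0.0403] yaw 117.37 tilt [ 0.001 -0.    -1.   ] F [-1.9 -1.6  5.1] w 0.0224
```

View pics/sd18.png

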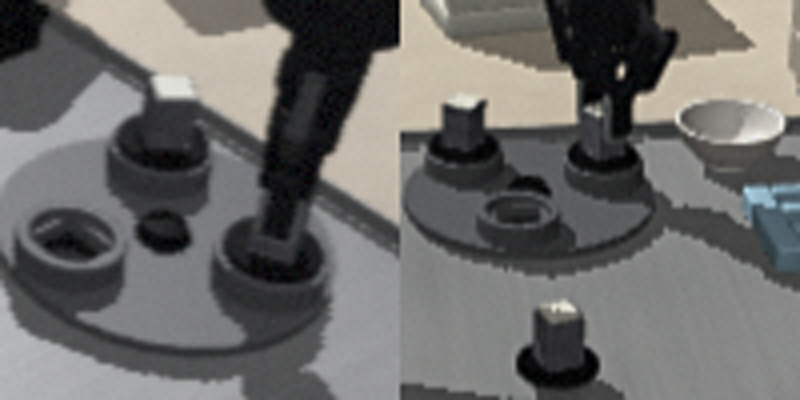

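Request:
carry_out:
  moves:
    - [0,0,0,0,0.2]
    - [0,0,0,0,0.2]
    - [0,0,0,0,0.2]
    - [0,0,0,0,0.2]
    - [0,0,-0.3,0,0.2]
    - [0,0,-0.7,0,0.2]
    - [0,0,-1,0,0.2]
    - [-0.4,-0.4,-1,0,0.2]
    - [-0.8,-0.8,-1,0,1]
    - [-1,-1,-1,0,1]
    - [-1,-1,-1,0,1]

```text
clock: 20.5
eef_pos: [0.5887, 0.002, 0.1394]
tool_rot: [0.522, 0.853, -0.001, -0.0]
ft_force: [-0.2, 0.3, 0.5]
grip_width: 0.0854
```

Request:
carry_out:
  moves:
    - [-0.4,-0.4,-0.2,0.05,1]
    - [-0.8,-0.8,-0.4,0.1,1]
    - [-1,-1,-0.4,0.1,1]
    - [-1,-1,-0.4,0.1,1]
    - [-1,-1,-0.4,0.1,1]
    - [-1,-1,-0.4,0.1,1]

```text
clock: 21.1
eef_pos: [0.5479, -0.127, 0.1788]
tool_rot: [0.585, 0.811, 0.0, -0.0]
ft_force: [0.5, 0.3, -0.6]
grip_width: 0.0848
```

```bash
python3 - <<'E'
from h import *
st(); m,im=snap("w19"); whites(m,im,.057); print(toolmove((.5675,-.125,.1)))
E
```

```text
t 21.1 p [ 0.5479 -0.127   0.1788] yaw 108.45 tilt [-0.     0.001 -1.   ] F [ 0.5  0.3 -0.6] w 0.0848
px 320,258 a739 [ 0.5685 -0.1248] L [19.9 19.7 20.3 19.7] ang [18.5 18.8 18.5 17.7]
[-0.04679042  0.1913697   0.78607835]
```

View pics/w19.png

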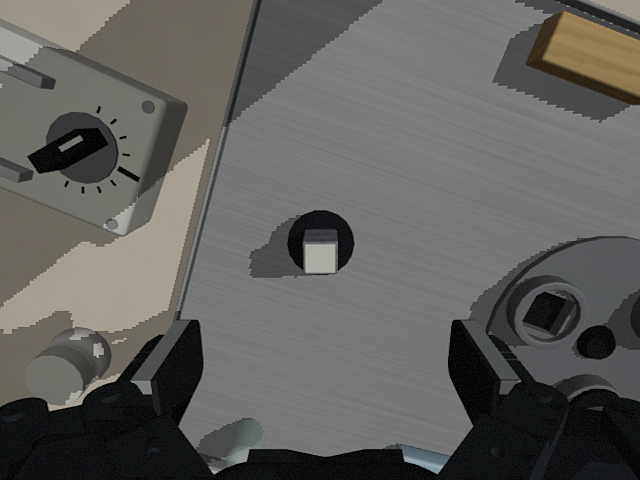

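Request:
carry_out:
  moves:
    - [-0.05,0.19,0.3,0,1]
    - [-0.05,0.19,0.7,0,1]
    - [-0.05,0.19,0.8,0,1]
    - [-0.05,0.19,0.8,0,1]
    - [-0.05,0.19,0.8,0,1]
    - [-0.05,0.19,0.8,0,1]

```text
clock: 21.75
eef_pos: [0.5687, -0.127, 0.1014]
tool_rot: [0.585, 0.811, 0.001, 0.002]
ft_force: [0.7, -0.5, 1.0]
grip_width: 0.0853
```

```bash
python3 - <<'E'
from h import *
st(); m,im=snap("w20"); whites(m,im,.057); print(toolmove((.568,-.125,.0255)))
E
```

```text
t 21.75 p [ 0.5687 -0.127   0.1014] yaw 108.4 tilt [ 0.004 -0.001 -1.   ] F [ 0.7 -0.5  1. ] w 0.0853
px 332,270 a1452 [ 0.5681 -0.1245] L [20.3 19.8 20.9 19.8] ang [18.5 19.5 18.5 17.9]
[ 0.02372729 -0.00210238  0.7587378 ]
```

Request:
carry_out:
  moves:
    - [0.02,0,0.2,0,1]
    - [0.02,0,0.5,0,1]
    - [0.02,0,0.7,0,1]
    - [0.02,0,0.74,0,1]
    - [0.02,0,0.74,0,1]
    - [0.02,0,0.74,0,1]
    - [0.02,0,0.74,0,-1]
    - [0.02,0,0.74,0,-1]
    - [0.02,0,0.74,0,-1]
    - [0.02,0,0.74,0,-1]
    - [0.02,0,0.74,0,-1]
    - [0.02,0,0.74,0,-1]

```text
clock: 23.0
eef_pos: [0.567, -0.1251, 0.0257]
tool_rot: [0.585, 0.811, 0.0, 0.0]
ft_force: [-0.1, 0.7, 3.9]
grip_width: 0.0228
```

```bash
python3 - <<'E'
from h import *
st(); m,im=snap("w21")
E
```

```text
t 23.0 p [ 0.567  -0.1251  0.0257] yaw 108.38 tilt [ 0.001 -0.    -1.   ] F [-0.1  0.7  3.9] w 0.0228
```

View pics/w21.png

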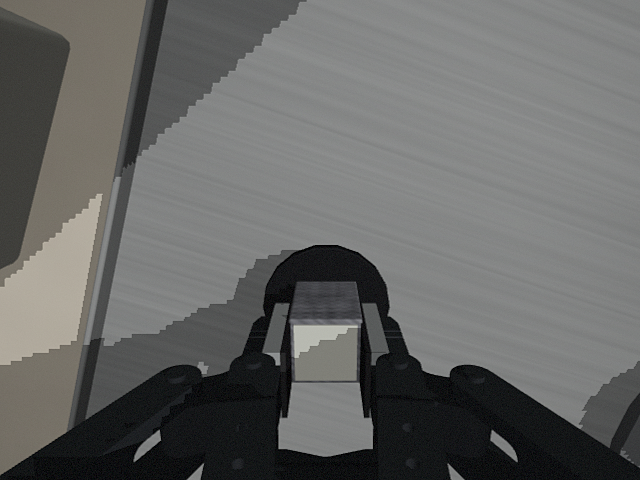

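Request:
carry_out:
  moves:
    - [0,0,-0.3,0,-1]
    - [0,0,-0.7,0,-1]
    - [0.2,0.05,-1,0.09,-1]
    - [0.6,0.2,-1,0.18,-1]
    - [1,0.3,-1,0.23,-1]
    - [1,0.3,-1,0.23,-1]
    - [1,0.3,-1,0.23,-1]

```text
clock: 23.75
eef_pos: [0.5631, -0.0199, 0.1247]
tool_rot: [0.72, 0.694, -0.001, -0.0]
ft_force: [0.3, -1.0, -1.0]
grip_width: 0.0228
```

```bash
python3 - <<'E'
from h import *
st(); print(toolmove((.5628,.067,.1)))
E
```

```text
t 23.75 p [ 0.5631 -0.0199  0.1247] yaw 87.84 tilt [-0.001 -0.001 -1.   ] F [ 0.3 -1.  -1. ] w 0.0228
[ 0.86830779 -0.03538108  0.24642039]
```

Request:
carry_out:
  moves:
    - [0.4,-0.02,0,0,-1]
    - [0.8,-0.03,0,0,-1]
    - [0.87,-0.035,0.1,0,-1]
    - [0.87,-0.035,0.3,0,-1]
    - [0.87,-0.035,0.3,0,-1]
    - [0.87,-0.035,0.3,0,-1]
    - [0.87,-0.035,0.3,0,-1]

```text
clock: 24.45
eef_pos: [0.5642, 0.0653, 0.0958]
tool_rot: [0.722, 0.692, 0.0, 0.0]
ft_force: [0.2, 0.0, -0.5]
grip_width: 0.0229
```

```bash
python3 - <<'E'
from h import *
st(); m,im=snap("w22"); print(toolmove((.5628,.067,.056)))
E
```

```text
t 24.45 p [0.5642 0.0653 0.0958] yaw 87.58 tilt [ 0.001 -0.    -1.   ] F [ 0.2  0.  -0.5] w 0.0229
[ 0.01502558 -0.01681419  0.40002687]
```

View pics/w22.png

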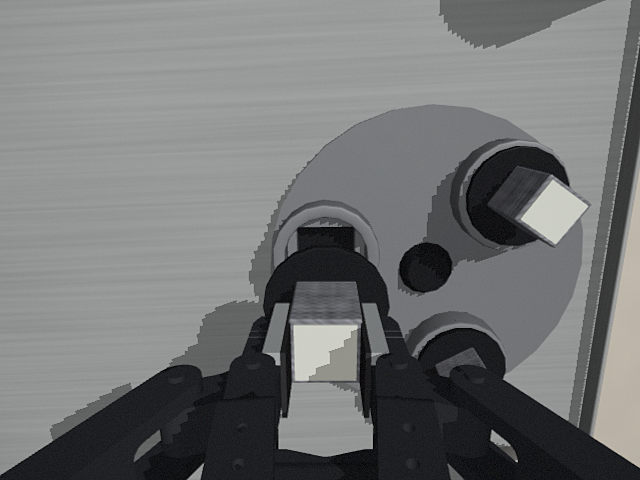

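Request:
carry_out:
  moves:
    - [0.015,-0.017,0,0,-1]
    - [0.015,-0.017,0.15,0,-1]
    - [0.015,-0.017,0.3,0,-1]
    - [0.015,-0.017,0.38,0,-1]
    - [0.015,-0.017,0.38,0,-1]
    - [0.015,-0.017,0.38,0,-1]
    - [0.015,-0.017,0.38,0,-1]

```text
clock: 25.2
eef_pos: [0.5627, 0.068, 0.0581]
tool_rot: [0.721, 0.693, 0.001, 0.0]
ft_force: [-0.1, 0.1, -1.6]
grip_width: 0.0227
```

```bash
python3 - <<'E'
from h import *
st(); m,im=snap("w23"); print(toolmove((.5628,.067,.056)))
E
```

```text
t 25.2 p [0.5627 0.068  0.0581] yaw 87.67 tilt [ 0.002  0.    -1.   ] F [-0.1  0.1 -1.6] w 0.0227
[-0.01018781  0.00129553  0.02129215]
```

View pics/w23.png

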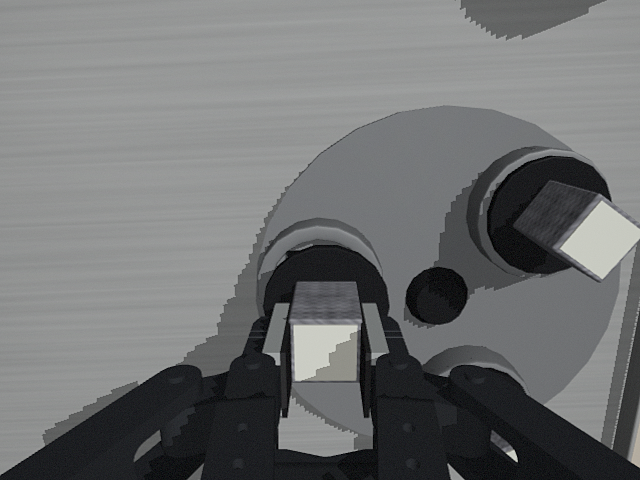

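Request:
carry_out:
  moves:
    - [-0.01,0,0,0,-1]
    - [-0.01,0,0.04,0,-1]
    - [-0.01,0,0.07,0,-1]
    - [-0.01,0,0.1,0,-1]
    - [-0.01,0,0.13,0,-1]
    - [-0.01,0,0.13,0,-1]
    - [-0.01,0,0.13,0,-1]

```text
clock: 25.95
eef_pos: [0.5622, 0.0665, 0.044]
tool_rot: [0.721, 0.693, -0.0, 0.0]
ft_force: [1.7, -1.9, -3.2]
grip_width: 0.0226
```

```bash
python3 - <<'E'
from h import *
st()
E
```

```text
t 25.95 p [0.5622 0.0665 0.044 ] yaw 87.66 tilt [ 0.    -0.001 -1.   ] F [ 1.7 -1.9 -3.2] w 0.0226
```

Request:
carry_out:
  moves:
    - [0,0,0.02,0,-1]
    - [0,0,0.04,0,-1]
    - [0,0,0.055,0,-1]
    - [0,0,0.055,0,-1]
    - [0,0,0.055,0,-1]

```text
clock: 26.45
eef_pos: [0.5623, 0.0665, 0.0396]
tool_rot: [0.721, 0.693, 0.0, 0.001]
ft_force: [-0.6, -3.0, 5.5]
grip_width: 0.0223
```

```bash
python3 - <<'E'
from h import *
st()
s,a=snap("s24","scene"); d,b=snap("d24","side")
a=a[180:280,390:490]; b=b[180:280,300:400]
cv2.imwrite("pics/sd24.png",cv2.resize(cv2.hconcat([a,b]),None,fx=4,fy=4,interpolation=cv2.INTER_CUBIC))
E
```

```text
t 26.45 p [0.5623 0.0665 0.0396] yaw 87.66 tilt [ 0.001 -0.001 -1.   ] F [-0.6 -3.   5.5] w 0.0223
```

View pics/sd24.png

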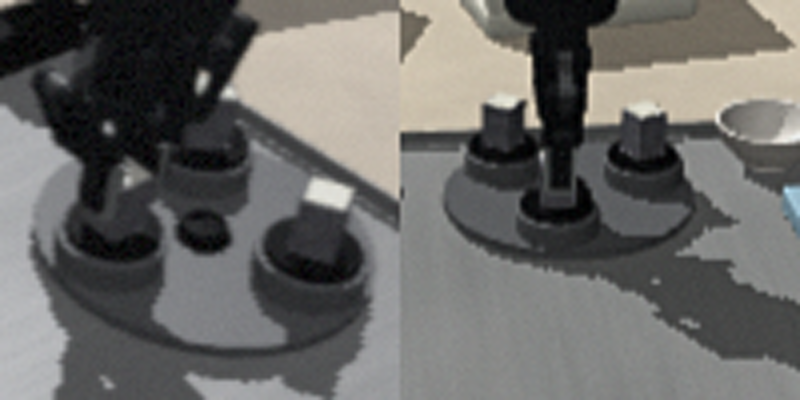

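Request:
carry_out:
  moves:
    - [0,0,0,0,0.2]
    - [0,0,0,0,0.2]
    - [0,0,0,0,0.2]
    - [0,0,0,0,0.2]
    - [0,0,-0.3,0,0.2]
    - [0,0,-0.7,0,0.2]
    - [0,0,-1,0,0.2]
    - [-0.4,-0.2,-1,0,0.2]
    - [-0.8,-0.4,-1,0,1]
    - [-1,-0.4,-1,0,1]

```text
clock: 27.55
eef_pos: [0.5151, -0.0331, 0.1388]
tool_rot: [0.722, 0.692, -0.001, -0.001]
ft_force: [0.9, 0.3, -0.7]
grip_width: 0.0785
```

Request:
carry_out:
  moves:
    - [-0.4,0,-0.4,0,1]
    - [-0.8,0,-0.8,0,1]
    - [-1,0,-0.8,0,1]
    - [-1,0,-0.8,0,1]

```text
clock: 27.95
eef_pos: [0.5151, -0.1347, 0.2211]
tool_rot: [0.723, 0.691, 0.001, 0.002]
ft_force: [-0.9, 0.7, -0.9]
grip_width: 0.0854
```

Request:
carry_out:
  moves:
    - [-0.4,0,0,0,1]
    - [-0.8,0,0,0,1]
    - [-1,0,0,0,1]
    - [-1,0,0,0,1]
    - [-1,0,0,0,1]
    - [-1,0,0,0,1]

```text
clock: 28.55
eef_pos: [0.5097, -0.2297, 0.2182]
tool_rot: [0.721, 0.693, 0.0, -0.001]
ft_force: [-0.8, 0.4, -0.4]
grip_width: 0.0854
```

```bash
python3 - <<'E'
from h import *
st(); m,im=snap("w25")
E
```

```text
t 28.55 p [ 0.5097 -0.2297  0.2182] yaw 87.76 tilt [-0.001  0.001 -1.   ] F [-0.8  0.4 -0.4] w 0.0854
```

View pics/w25.png

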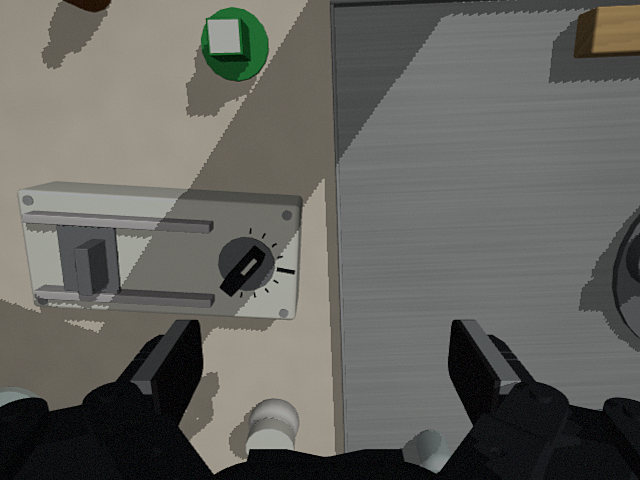

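```bash
python3 - <<'E'
import cv2
im=cv2.imread("pics/w25.png"); im=cv2.convertScaleAbs(im,alpha=1.6)
cv2.imwrite("pics/w25a.png",cv2.resize(im[180:330,190:310],None,fx=4,fy=4,interpolation=cv2.INTER_CUBIC))
cv2.imwrite("pics/w25b.png",cv2.resize(im[175:325,10:150],None,fx=4,fy=4,interpolation=cv2.INTER_CUBIC))
E
```

```text
(no output)
```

View pics/w25a.png

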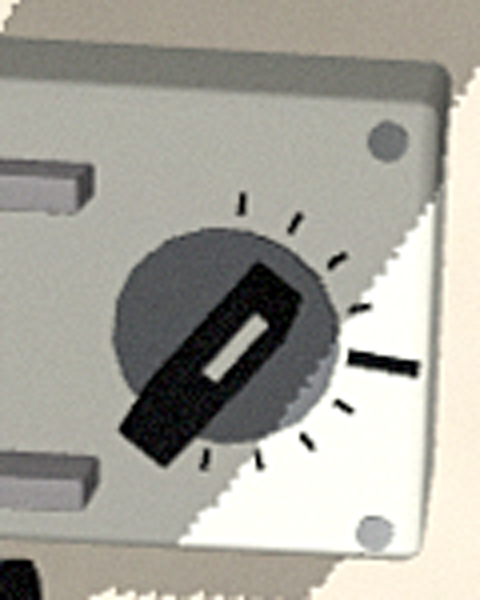

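View pics/w25b.png

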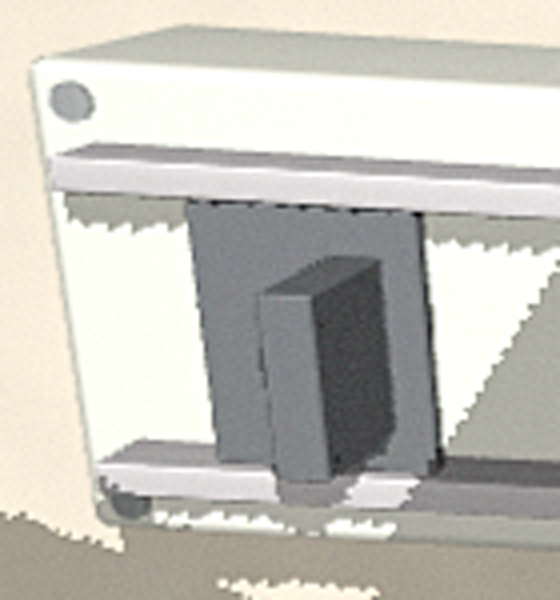

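```bash
python3 - <<'E'
from h import *
m=json.load(open("pics/w25.json"))
def pa(x,y,z): return onz(m,190+x/4,180+y/4,z)
def pb(x,y,z): return onz(m,10+x/4,175+y/4,z)
def ang(a,b): d=b-a; return np.degrees(np.arctan2(d[1],-d[0]))  # clockwise-from-above from -x toward +y
print("line",ang(pa(211,378,.082),pa(261,320,.082)), "edge1",ang(pa(165,466,.082),pa(300,300,.082)),"edge2",ang(pa(120,430,.082),pa(150,392,.082)))
print("mark",ang(pa(350,356,.05),pa(418,368,.05)), pa(350,357,.05),pa(418,369,.05))
print("disc L R T B",[pa(*p,.053)[:2].round(4) for p in[(113,325),(338,345),(225,228),(235,443)]])
print("corner",[pa(*p,.05)[:2].round(4) for p in[(437,105),(422,555)]],[pb(*p,.05)[:2].round(4) for p in[(35,62),(103,523)]])
print("screw",[pa(*p,.05)[:2].round(4) for p in[(388,140),(374,532)]],[pb(*p,.05)[:2].round(4) for p in[(72,101),(127,503)]])
print("fin",[pb(*p,.088)[:2].round(4) for p in[(260,294),(315,296),(328,480),(275,478)]])
print("plate",[pb(*p,.062)[:2].round(4) for p in[(188,200),(418,208),(433,470),(222,462)]])
E
```

```text
line 43.06282360497608 edge1 41.377041097615276 edge2 41.05434933424198
mark 102.91569151966524 [ 0.55314437 -0.27006592  0.05      ] [ 0.55628041 -0.25639264  0.05      ]
disc L R T B [array([ 0.5434, -0.3166]), array([ 0.5494, -0.2719]), array([ 0.5242, -0.2923]), array([ 0.5698, -0.2945])]
corner [array([ 0.5018, -0.2494]), array([ 0.5981, -0.258 ])] [array([ 0.4812, -0.4643]), array([ 0.5776, -0.4742])]
screw [array([ 0.5084, -0.2594]), array([ 0.5924, -0.2678])] [array([ 0.489, -0.459]), array([ 0.5733, -0.4682])]
fin [array([ 0.5184, -0.407 ]), array([ 0.5191, -0.3973]), array([ 0.5542, -0.402 ]), array([ 0.5534, -0.4116])]
plate [array([ 0.5067, -0.4331]), array([ 0.51  , -0.3898]), array([ 0.5635, -0.3967]), array([ 0.5602, -0.4383])]
```

Request:
carry_out:
  moves:
    - [-0.4,0.3,0.1,0.09,0]
    - [-0.62,0.4,0.3,0.18,0]
    - [-0.62,0.4,0.6,0.27,0]
    - [-0.62,0.4,0.9,0.36,0]
    - [-0.62,0.4,0.9,0.44,0]
    - [-0.62,0.4,0.9,0.44,0]
    - [-0.62,0.4,0.9,0.44,0]
    - [-0.62,0.4,0.9,0.44,0]

```text
clock: 29.4
eef_pos: [0.5482, -0.2946, 0.13]
tool_rot: [0.913, 0.409, 0.001, 0.001]
ft_force: [-0.0, 0.1, 0.4]
grip_width: 0.0426
```

```bash
python3 - <<'E'
from h import *
st(); m,im=snap("w26"); print(toolmove((.5468,-.293,.056)))
E
```

```text
t 29.4 p [ 0.5482 -0.2946  0.13  ] yaw 48.23 tilt [ 0.002 -0.001 -1.   ] F [-0.   0.1  0.4] w 0.0426
[ 0.00319834 -0.02274497  0.73959992]
```

View pics/w26.png

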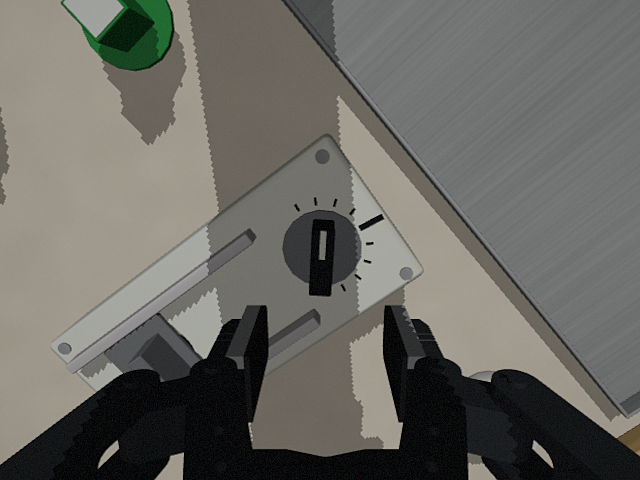

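```bash
python3 - <<'E'
from h import *
im=cv2.imread("pics/w26.png"); im=cv2.convertScaleAbs(im,alpha=2.2)
cv2.imwrite("pics/w26a.png",cv2.resize(im[190:310,265:395],None,fx=5,fy=5,interpolation=cv2.INTER_CUBIC))
E
```

```text
(no output)
```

View pics/w26a.png

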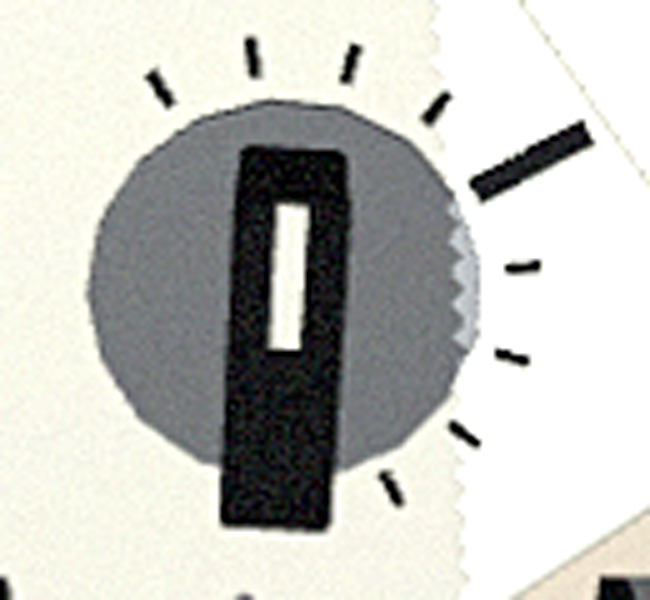

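```bash
python3 - <<'E'
from h import *
m=json.load(open("pics/w26.json"))
def pa(x,y,z): return onz(m,265+x/5,190+y/5,z)
def ang(a,b): d=b-a; return np.degrees(np.arctan2(d[1],-d[0]))
print("line",ang(pa(283,350,.082),pa(293,204,.082)),ang(pa(268,350,.082),pa(277,203,.082)),"right edge",ang(pa(330,528,.082),pa(349,195,.082)),"left",ang(pa(222,525,.082),pa(238,185,.082)))
print("mark",ang(pa(476,190,.05),pa(588,133,.05)))
c=(pa(222,525,.082)+pa(330,528,.082))/2; e=(pa(238,180,.082)+pa(349,180,.082))/2; print(c,e)
d=(e-c)/np.linalg.norm(e-c); print("centre from near end", c+.018*d)
print("disc",[pa(*p,.053)[:2].round(4) for p in[(88,290),(480,285),(285,98)]])
E
```

```text
line 45.58589432307263 45.31260675141663 right edge 44.51325782448489 left 44.847450690602145
mark 103.72544766394165
[ 0.55863329 -0.30607324  0.082     ] [ 0.53209046 -0.2799015   0.082     ]
centre from near end [ 0.54581608 -0.29343523  0.082     ]
disc [array([ 0.5315, -0.3112]), array([ 0.5611, -0.2772]), array([ 0.5299, -0.2793])]
```

Request:
carry_out:
  moves:
    - [0,-0.025,0.1,0.035,0]
    - [0,-0.025,0.3,0.035,0]
    - [0,-0.025,0.5,0.035,0]
    - [0,-0.025,0.64,0.035,0]
    - [0,-0.025,0.71,0.035,0]
    - [0,-0.025,0.71,0.035,0]
    - [0,-0.025,0.71,0.035,0]
    - [0,-0.025,0.71,0.035,0]

```text
clock: 30.25
eef_pos: [0.5463, -0.2935, 0.059]
tool_rot: [0.924, 0.382, 0.001, 0.001]
ft_force: [-0.1, 0.5, -0.2]
grip_width: 0.042
```

```bash
python3 - <<'E'
from h import *
st(); m,im=snap("w27"); s,a=snap("s27","scene"); d,b=snap("d27","side")
a=a[240:340,200:300]; b=b[250:350,300:400]
cv2.imwrite("pics/sd27.png",cv2.resize(cv2.hconcat([a,b]),None,fx=4,fy=4,interpolation=cv2.INTER_CUBIC))
E
```

```text
t 30.25 p [ 0.5463 -0.2935  0.059 ] yaw 44.94 tilt [ 0.002 -0.001 -1.   ] F [-0.1  0.5 -0.2] w 0.042
```

View pics/sd27.png

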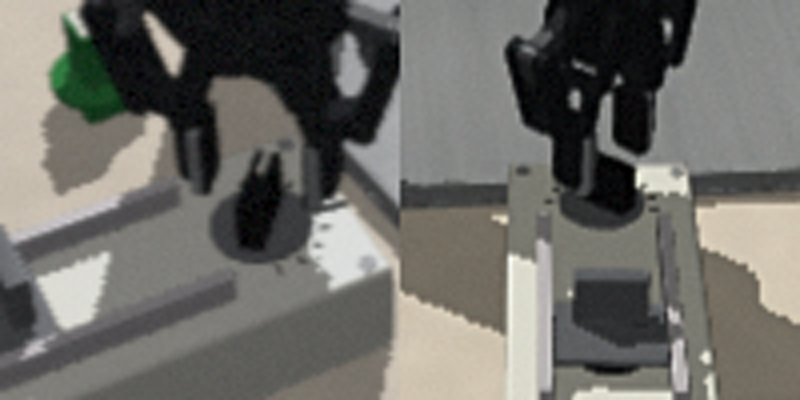

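View pics/w27.png

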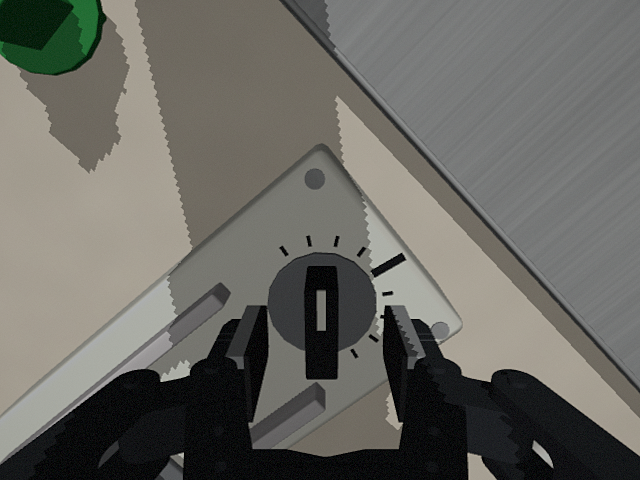

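Request:
carry_out:
  moves:
    - [-0.008,0,0,0,0]
    - [-0.008,0,0,0,-1]
    - [-0.008,0,0,0,-1]
    - [-0.008,0,0,0,-1]
    - [-0.008,0,0,0,-1]

```text
clock: 30.9
eef_pos: [0.5446, -0.2939, 0.058]
tool_rot: [0.924, 0.382, -0.0, 0.0]
ft_force: [-2.4, -1.2, 2.7]
grip_width: 0.0101
```

```bash
python3 - <<'E'
from h import *
o=st(); print(o["ft_torque"].round(3)); m,im=snap("w28")
cv2.imwrite("pics/w28a.png",im[200:480,160:480])
E
```

```text
t 30.9 p [ 0.5446 -0.2939  0.058 ] yaw 44.91 tilt [-0. -0. -1.] F [-2.4 -1.2  2.7] w 0.0101
[-0.046  0.355  0.067]
```

View pics/w28a.png

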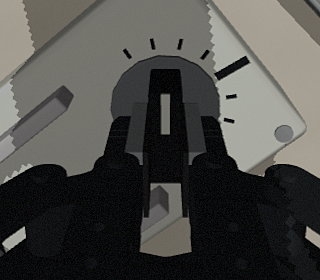

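Request:
carry_out:
  moves:
    - [0,0,0,0.09,-1]
    - [0,0,0,0.18,-1]
    - [0,0,0,0.27,-1]
    - [0,0,0,0.36,-1]
    - [0,0,0,0.45,-1]
    - [0,0,0,0.54,-1]
    - [0,0,0,0.6,-1]
    - [0,0,0,0.647,-1]
    - [0,0,0,0.647,-1]
    - [0,0,0,0.647,-1]
    - [0,0,0,0.647,-1]

```text
clock: 32.05
eef_pos: [0.5456, -0.2937, 0.058]
tool_rot: [0.993, -0.115, 0.001, -0.0]
ft_force: [1.4, 0.5, 1.9]
grip_width: 0.0105
```

```bash
python3 - <<'E'
from h import *
o=st(); print(o["ft_torque"].round(3)); m,im=snap("w29")
cv2.imwrite("pics/w29a.png",im[160:480,160:520])
E
```

```text
t 32.05 p [ 0.5456 -0.2937  0.058 ] yaw -13.23 tilt [ 0.002 -0.    -1.   ] F [1.4 0.5 1.9] w 0.0105
[ 0.039 -0.393  0.041]
```

View pics/w29a.png

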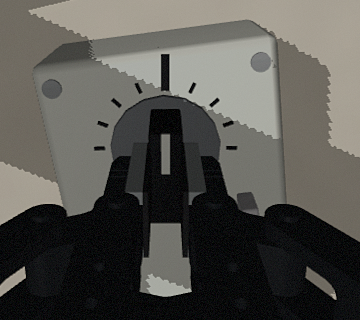

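Request:
carry_out:
  moves:
    - [0,0,0,0,-0.1]
    - [0,0,0,0,-0.1]
    - [0,0,0,0,-0.1]
    - [0,0,-0.2,0,-0.1]
    - [0,0,-0.5,0,-0.1]
    - [0,0,-0.8,0,-0.1]
    - [0,0,-0.8,0,-0.1]
    - [0,0,-0.8,0,-0.1]
    - [0,0,-0.8,0,-0.1]

```text
clock: 33.0
eef_pos: [0.5439, -0.2933, 0.1365]
tool_rot: [0.993, -0.116, -0.001, -0.0]
ft_force: [0.3, -0.2, -0.0]
grip_width: 0.0385
```

```bash
python3 - <<'E'
from h import *
o=st(); m,im=snap("w30")
im=cv2.convertScaleAbs(im,alpha=1.8)
cv2.imwrite("pics/w30a.png",cv2.resize(im[170:310,250:400],None,fx=4,fy=4,interpolation=cv2.INTER_CUBIC))
E
```

```text
t 33.0 p [ 0.5439 -0.2933  0.1365] yaw -13.31 tilt [-0.002  0.001 -1.   ] F [ 0.3 -0.2 -0. ] w 0.0385
```

View pics/w30a.png

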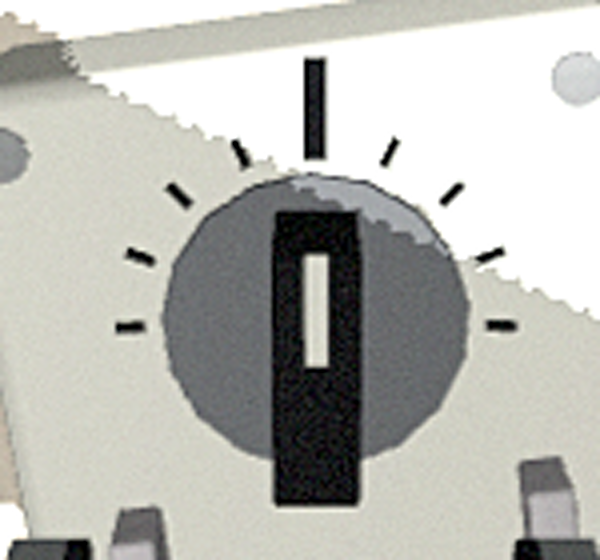

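Request:
carry_out:
  moves:
    - [0.1,0.3,-0.4,-0.09,-0.1]
    - [0.18,0.6,-0.7,-0.18,-0.1]
    - [0.18,0.9,-0.7,-0.27,-0.1]
    - [0.18,1,-0.7,-0.36,-0.1]
    - [0.18,1,-0.7,-0.45,-0.1]
    - [0.18,1,-0.7,-0.54,-0.1]
    - [0.18,1,-0.7,-0.63,-0.1]
    - [0.18,1,-0.7,-0.72,-0.1]
    - [0.18,1,-0.7,-0.81,-0.1]
    - [0.18,1,-0.7,-0.9,-0.1]
    - [0.18,1,-0.7,-0.99,-0.1]
    - [0.18,1,-0.7,-1,-0.1]
    - [0.18,1,-0.7,-1,-0.1]

```text
clock: 34.35
eef_pos: [0.5389, -0.3949, 0.2065]
tool_rot: [0.785, 0.619, -0.0, -0.001]
ft_force: [-0.1, -0.2, 0.0]
grip_width: 0.0382
```

```bash
python3 - <<'E'
from h import *
o=st(); m,im=snap("w31"); print(toolmove((.5363,-.4045,.14)))
E
```

```text
t 34.35 p [ 0.5389 -0.3949  0.2065] yaw 76.56 tilt [-0.002  0.001 -1.   ] F [-0.1 -0.2  0. ] w 0.0382
[-0.09987452 -0.00320146  0.66736212]
```

View pics/w31.png

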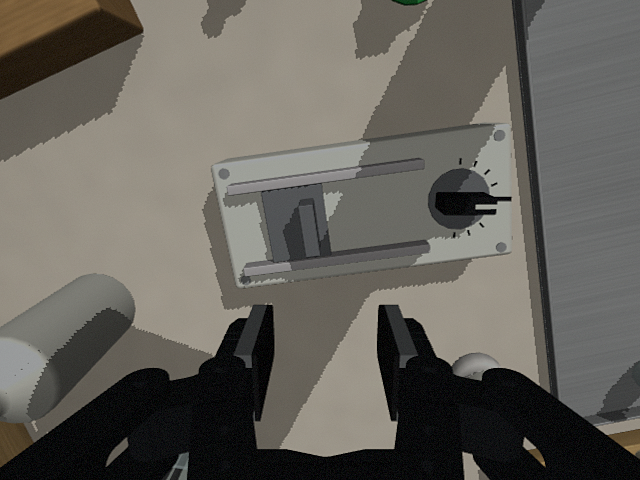

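```bash
python3 - <<'E'
from h import *
s=imaging.camera_model("scene"); d=imaging.camera_model("side")
print("pump tip",tri([s,d],[(31,326),(384,356)]),"pump top",tri([s,d],[(43,362),(404,368)]), "body", tri([s,d],[(62,400),(400,415)]))
m=json.load(open("pics/w31.json"))
print(onz(m,100,300,.12))
im=cv2.imread("pics/w31.png"); im=cv2.convertScaleAbs(im,alpha=1.8)
cv2.imwrite("pics/w31a.png",cv2.resize(im[150:300,200:350],None,fx=4,fy=4,interpolation=cv2.INTER_CUBIC))
E
```

```text
pump tip [ 0.54634323 -0.62152007  0.18511556] pump top [ 0.5798883  -0.62161959  0.15648015] body [ 0.57761974 -0.62654671  0.07015345]
[ 0.54087979 -0.53890367  0.12      ]
```

View pics/w31a.png

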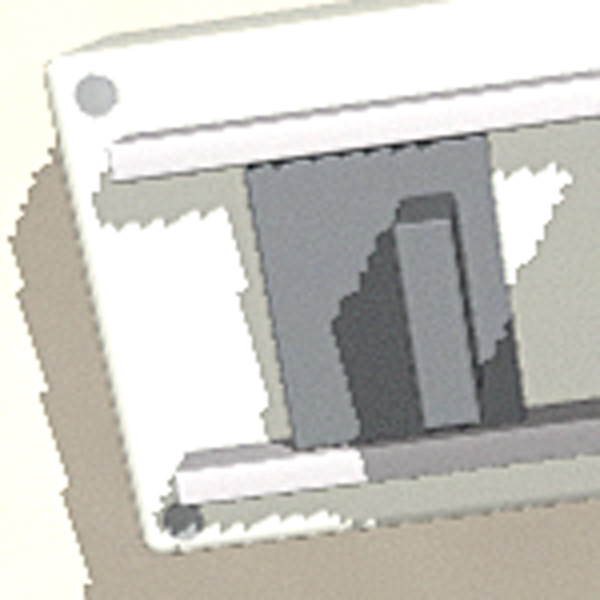

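```bash
python3 - <<'E'
from h import *
m=json.load(open("pics/w31.json"))
sq(m,"fin",[(393,222),(448,219),(481,425),(425,430)],4,(200,150),.088)
print([onz(m,200+x/4,150+y/4,.05)[:2].round(4) for x,y in[(97,95),(185,519)]], onz(m,500,135,.05)[:2],onz(m,501,248,.05)[:2])
E
```

```text
fin [ 0.5363 -0.4048] L [ 9.1 36.   9.6 36.4] ang [79.7 85.1 81.9 84.2]
[array([ 0.4888, -0.4586]), array([ 0.5725, -0.4666])] [ 0.50824508 -0.25866564] [ 0.59297927 -0.26762683]
```

Request:
carry_out:
  moves:
    - [-0.1,0,0.3,-0.088,0]
    - [-0.1,0,0.6,-0.088,0]
    - [-0.1,0,0.9,-0.088,0]
    - [-0.1,0,0.9,-0.088,0]
    - [-0.1,0,0.9,-0.088,0]
    - [-0.1,0,0.9,-0.088,0]
    - [-0.1,0,0.9,-0.088,0]

```text
clock: 35.1
eef_pos: [0.5383, -0.4057, 0.1202]
tool_rot: [0.74, 0.673, 0.0, 0.002]
ft_force: [1.0, 0.4, 0.6]
grip_width: 0.0427
```

```bash
python3 - <<'E'
from h import *
o=st(); m,im=snap("w32"); print(toolmove((.5363,-.404,.06)))
E
```

```text
t 35.1 p [ 0.5383 -0.4057  0.1202] yaw 84.6 tilt [ 0.003 -0.003 -1.   ] F [1.  0.4 0.6] w 0.0427
[ 0.01558183 -0.02166585  0.59962559]
```

View pics/w32.png

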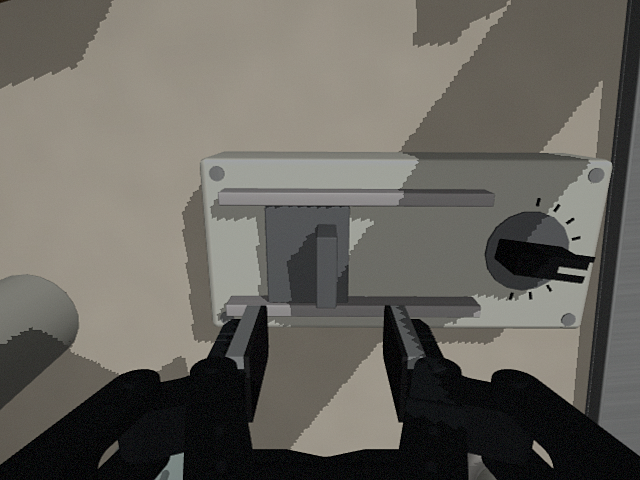

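Request:
carry_out:
  moves:
    - [0.01,-0.01,0.15,0,0]
    - [0.01,-0.01,0.3,0,0]
    - [0.01,-0.01,0.45,0,0]
    - [0.01,-0.01,0.54,0,0]
    - [0.01,-0.01,0.54,0,0]
    - [0.01,-0.01,0.54,0,0]
    - [0.01,-0.01,0.54,0,-1]
    - [0.01,-0.01,0.54,0,-1]
    - [0.01,-0.01,0.54,0,-1]
    - [0.01,-0.01,0.54,0,-1]

```text
clock: 36.15
eef_pos: [0.5367, -0.4043, 0.0649]
tool_rot: [0.74, 0.673, 0.0, 0.001]
ft_force: [-0.2, 0.3, 4.5]
grip_width: 0.0082
```

```bash
python3 - <<'E'
from h import *
o=st(); m,im=snap("w33"); s,a=snap("s33","scene"); d,b=snap("d33","side")
a=a[240:370,150:280]; b=b[270:400,300:430]
cv2.imwrite("pics/sd33.png",cv2.resize(cv2.hconcat([a,b]),None,fx=3,fy=3,interpolation=cv2.INTER_CUBIC))
E
```

```text
t 36.15 p [ 0.5367 -0.4043  0.0649] yaw 84.61 tilt [ 0.002 -0.001 -1.   ] F [-0.2  0.3  4.5] w 0.0082
```

View pics/sd33.png

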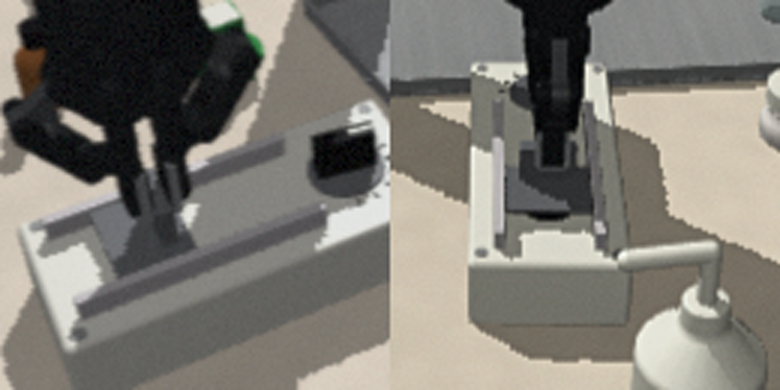

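View pics/w33.png

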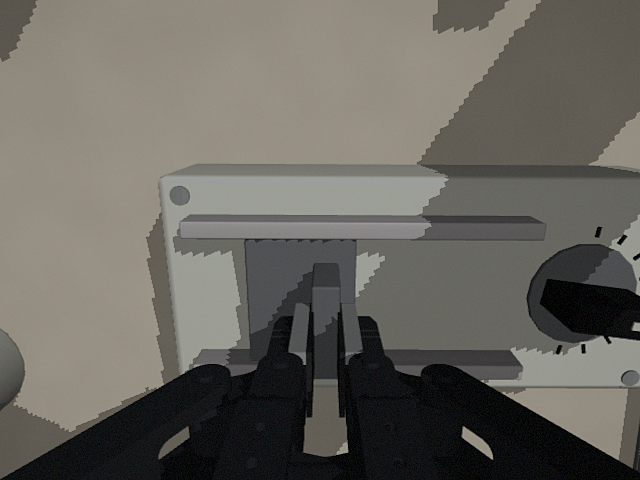

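```bash
python3 - <<'E'
import cv2
a=cv2.imread("pics/s33.png")[180:280,390:490]; b=cv2.imread("pics/d33.png")[180:280,300:400]
cv2.imwrite("pics/chk.png",cv2.resize(cv2.hconcat([a,b]),None,fx=4,fy=4,interpolation=cv2.INTER_CUBIC))
E
```

```text
(no output)
```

View pics/chk.png

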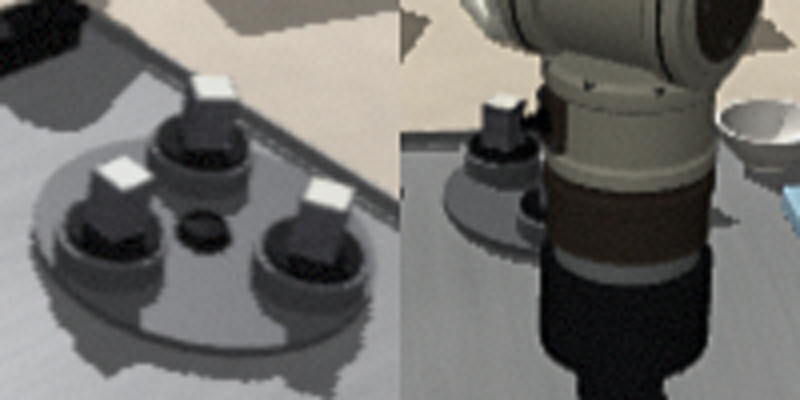

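Request:
carry_out:
  moves:
    - [0.08,0,0,0,-1]
    - [0.18,0,0,0,-1]
    - [0.28,0,0,0,-1]
    - [0.36,0,0,0,-1]
    - [0.43,0,0,0,-1]
    - [0.46,0,0,0,-1]
    - [0.47,0,0,0,-1]
    - [0.47,0,0,0,-1]
    - [0.47,0,0,0,-1]

```text
clock: 37.2
eef_pos: [0.5411, -0.3595, 0.0649]
tool_rot: [0.74, 0.673, -0.001, 0.003]
ft_force: [-0.1, -5.2, 4.8]
grip_width: 0.0083
```

```bash
python3 - <<'E'
from h import *
o=st(); m,im=snap("w34"); p=np.array([.5367,-.4043]); print(np.linalg.norm(o["eef_pos"][:2]-p))
E
```

```text
t 37.2 p [ 0.5411 -0.3595  0.0649] yaw 84.54 tilt [ 0.002 -0.005 -1.   ] F [-0.1 -5.2  4.8] w 0.0083
0.045005587847628904
```

View pics/w34.png

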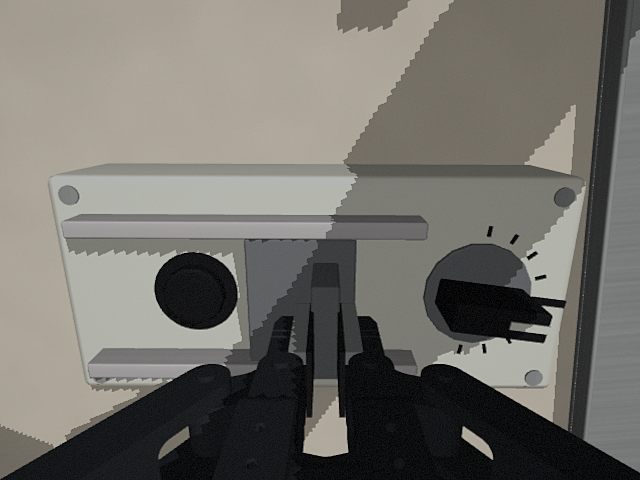

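Request:
carry_out:
  moves:
    - [0.02,0,0,0,-1]
    - [0.02,0,0,0,-1]
    - [0.02,0,0,0,-1]

```text
clock: 37.55
eef_pos: [0.5411, -0.3594, 0.0649]
tool_rot: [0.74, 0.672, -0.002, 0.004]
ft_force: [0.0, -8.8, 2.5]
grip_width: 0.0079
```

```bash
python3 - <<'E'
from h import *
o=st(); p=np.array([.5367,-.4043]); print(np.linalg.norm(o["eef_pos"][:2]-p))
m=json.load(open("pics/w34.json")); print("button", onz(m,194.5,286,.056), onz(m,155,288,.056),onz(m,238,288,.056))
E
```

```text
t 37.55 p [ 0.5411 -0.3594  0.0649] yaw 84.47 tilt [ 0.002 -0.008 -1.   ] F [ 0.  -8.8  2.5] w 0.0079
0.04506923601367155
button [ 0.53044198 -0.4134674   0.056     ] [ 0.5297974  -0.43014713  0.056     ] [ 0.53302282 -0.39546786  0.056     ]
```

Request:
carry_out:
  moves:
    - [-0.01,0,0,0,0]
    - [-0.02,0,0,0,0]
    - [-0.02,0,0,0,0]
    - [-0.02,0,0,0,0]
    - [-0.02,0,-0.2,0,0]
    - [-0.02,0,-0.5,0,0]
    - [-0.02,0,-0.8,0,0]
    - [-0.5,-0.5,-0.8,0,0]
    - [-0.5,-0.5,-0.8,0,-1]
    - [-0.5,-0.5,-0.8,0,-1]
    - [-0.5,-0.5,-0.8,0,-1]
    - [-0.5,-0.5,-0.8,0,-1]

```text
clock: 38.75
eef_pos: [0.4866, -0.3993, 0.1431]
tool_rot: [0.739, 0.673, 0.0, -0.001]
ft_force: [0.8, 0.2, -0.1]
grip_width: 0.0002
```

```bash
python3 - <<'E'
from h import *
o=st(); m,im=snap("w35")
E
```

```text
t 38.75 p [ 0.4866 -0.3993  0.1431] yaw 84.66 tilt [-0.     0.001 -1.   ] F [ 0.8  0.2 -0.1] w 0.0002
```

View pics/w35.png

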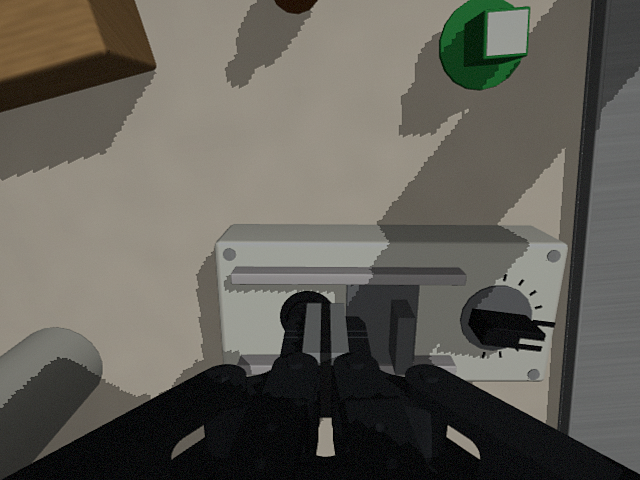

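Request:
carry_out:
  moves:
    - [-0.2,0.2,-0.1,0.09,-1]
    - [-0.4,0.4,-0.1,0.18,-1]
    - [-0.5,0.5,-0.1,0.27,-1]
    - [-0.5,0.54,-0.1,0.36,-1]
    - [-0.5,0.54,-0.1,0.45,-1]
    - [-0.5,0.54,-0.1,0.54,-1]
    - [-0.5,0.54,-0.1,0.63,-1]
    - [-0.5,0.54,-0.1,0.72,-1]
    - [-0.5,0.54,-0.1,0.81,-1]
    - [-0.5,0.54,-0.1,0.9,-1]
    - [-0.5,0.54,-0.1,0.99,-1]
    - [-0.5,0.54,-0.1,1,-1]
    - [-0.5,0.54,-0.1,1,-1]
    - [-0.5,0.54,-0.1,1,-1]

```text
clock: 40.2
eef_pos: [0.5357, -0.4545, 0.1535]
tool_rot: [0.999, -0.046, -0.0, -0.0]
ft_force: [-0.6, -0.0, -0.4]
grip_width: 0.0001
```

```bash
python3 - <<'E'
from h import *
o=st(); m,im=snap("w36")
E
```

```text
t 40.2 p [ 0.5357 -0.4545  0.1535] yaw -5.23 tilt [-0.  0. -1.] F [-0.6 -0.  -0.4] w 0.0001
```

View pics/w36.png

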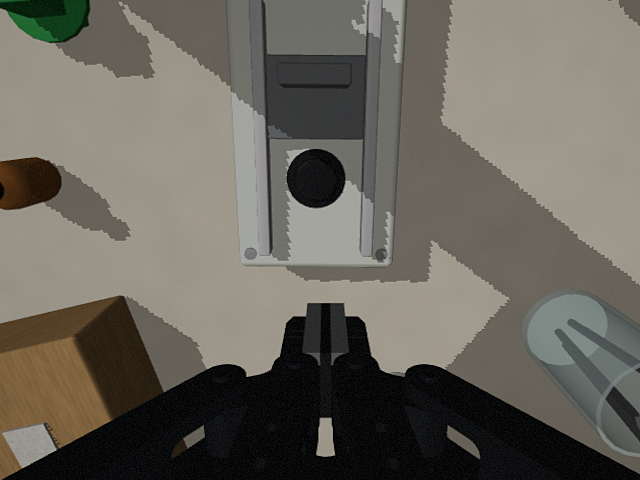

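```bash
python3 - <<'E'
from h import *
m=json.load(open("pics/w36.json")); b=onz(m,316,178.5,.056); print(b, onz(m,287,178,.053),onz(m,346,178,.053))
s=imaging.camera_model("scene"); d=imaging.camera_model("side"); print("cup",tri([s,d],[(143,440),(476,363)]))
print(toolmove((b[0],b[1],.1)))
E
```

```text
[ 0.53532507 -0.41456403  0.056     ] [ 0.5178368 -0.4130835  0.053    ] [ 0.55326691 -0.41630565  0.053     ]
cup [ 0.71552489 -0.55665235  0.10186147]
[-0.0393291  -0.39857321  0.53541049]
```

Request:
carry_out:
  moves:
    - [-0.03,-0.2,0,0,-1]
    - [-0.03,-0.41,0.1,0,-1]
    - [-0.03,-0.41,0.4,0,-1]
    - [-0.03,-0.41,0.7,0,-1]
    - [-0.03,-0.41,0.8,0,-1]
    - [-0.03,-0.41,0.8,0,-1]
    - [-0.03,-0.41,0.8,0,-1]
    - [-0.03,-0.41,0.8,0,-1]

```text
clock: 41.05
eef_pos: [0.5373, -0.4149, 0.0758]
tool_rot: [0.999, -0.047, 0.002, 0.001]
ft_force: [0.5, 0.4, 0.7]
grip_width: 0.0
```

```bash
python3 - <<'E'
from h import *
o=st(); s,a=snap("s37","scene"); d,b=snap("d37","side")
a=a[240:370,150:280]; b=b[270:400,300:430]
cv2.imwrite("pics/sd37.png",cv2.resize(cv2.hconcat([a,b]),None,fx=3,fy=3,interpolation=cv2.INTER_CUBIC))
E
```

```text
t 41.05 p [ 0.5373 -0.4149  0.0758] yaw -5.39 tilt [ 0.003 -0.002 -1.   ] F [0.5 0.4 0.7] w 0.0
```

View pics/sd37.png

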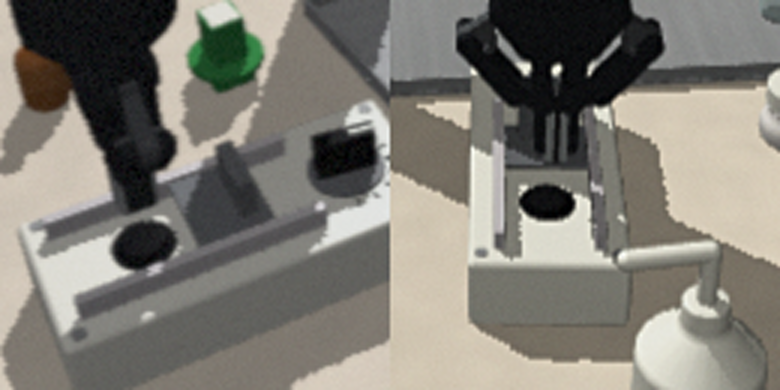

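Request:
carry_out:
  moves:
    - [0,0.005,0.1,0,-1]
    - [0,0.005,0.16,0,-1]
    - [0,0.005,0.2,0,-1]
    - [0,0.005,0.2,0,-1]
    - [0,0.005,0.2,0,-1]

```text
clock: 41.65
eef_pos: [0.536, -0.4142, 0.0533]
tool_rot: [0.999, -0.047, -0.0, -0.0]
ft_force: [0.9, -0.5, -0.1]
grip_width: 0.0001
```

Request:
carry_out:
  moves:
    - [0,0,0.03,0,-1]
    - [0,0,0.05,0,-1]
    - [0,0,0.05,0,-1]

```text
clock: 41.95
eef_pos: [0.5359, -0.4142, 0.0483]
tool_rot: [0.999, -0.047, -0.0, -0.0]
ft_force: [-0.8, -1.3, -0.4]
grip_width: 0.0002
```

```bash
python3 - <<'E'
from h import *
st()
E
```

```text
t 41.95 p [ 0.5359 -0.4142  0.0483] yaw -5.39 tilt [-0.  0. -1.] F [-0.8 -1.3 -0.4] w 0.0002
```

Request:
carry_out:
  moves:
    - [0,0,0.02,0,-1]
    - [0,0,0.03,0,-1]
    - [0,0,0.03,0,-1]

```text
clock: 42.25
eef_pos: [0.536, -0.4142, 0.0455]
tool_rot: [0.999, -0.047, -0.0, -0.0]
ft_force: [-1.0, -0.2, 0.3]
grip_width: 0.0001
```

Request:
carry_out:
  moves:
    - [0,0,0.02,0,-1]
    - [0,0,0.03,0,-1]
    - [0,0,0.03,0,-1]

```text
clock: 42.55
eef_pos: [0.5363, -0.4145, 0.043]
tool_rot: [0.999, -0.047, 0.0, 0.0]
ft_force: [-0.1, 0.3, 2.8]
grip_width: -0.0005
```

Request:
carry_out:
  moves:
    - [0,0,0.02,0,-1]
    - [0,0,0.03,0,-1]
    - [0,0,0.03,0,-1]

```text
clock: 42.85
eef_pos: [0.5363, -0.4145, 0.0401]
tool_rot: [0.999, -0.047, 0.0, 0.0]
ft_force: [-1.3, 0.0, 3.3]
grip_width: 0.0003
```

Request:
carry_out:
  moves:
    - [0,0,0.01,0,-1]
    - [0,0,0.03,0,-1]
    - [0,0,0.03,0,-1]

```text
clock: 43.15
eef_pos: [0.5364, -0.4146, 0.0394]
tool_rot: [0.999, -0.047, 0.001, 0.001]
ft_force: [-2.9, 3.2, 13.7]
grip_width: -0.0
```

```bash
python3 - <<'E'
from h import *
st(); s,a=snap("s38","scene"); d,b=snap("d38","side")
a=a[240:370,150:280]; b=b[270:400,300:430]
cv2.imwrite("pics/sd38.png",cv2.resize(cv2.hconcat([a,b]),None,fx=3,fy=3,interpolation=cv2.INTER_CUBIC))
E
```

```text
t 43.15 p [ 0.5364 -0.4146  0.0394] yaw -5.39 tilt [ 0.002 -0.001 -1.   ] F [-2.9  3.2 13.7] w -0.0
```

View pics/sd38.png

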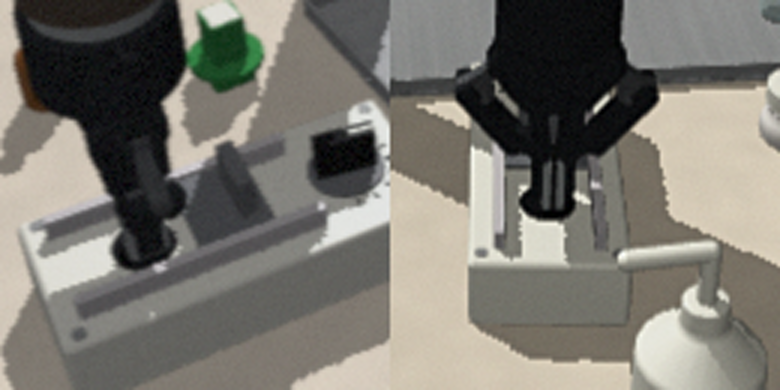

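Request:
carry_out:
  moves:
    - [0,0,-0.2,0,-1]
    - [0,0,-0.5,0,-1]
    - [0,0,-0.9,0,-1]
    - [0,0,-1,-0.09,-1]
    - [0,-0.2,-1,-0.18,0]
    - [0,-0.4,-1,-0.27,0]
    - [0,-0.55,-1,-0.36,0]
    - [0,-0.55,-1,-0.45,0]
    - [0,-0.55,-1,-0.54,0]
    - [0,-0.55,-1,-0.63,0]
    - [0,-0.55,-1,-0.72,0]
    - [0,-0.55,-1,-0.81,0]
    - [0,-0.55,-1,-0.9,0]
    - [0,-0.55,-1,-0.99,0]
    - [0,-0.55,-1,-1,0]
    - [0,-0.55,-1,-1,0]
    - [0,-0.55,-1,-1,0]

```text
clock: 44.95
eef_pos: [0.5411, -0.3595, 0.1363]
tool_rot: [0.74, 0.672, -0.0, -0.0]
ft_force: [-0.4, -0.4, 0.3]
grip_width: 0.0425
```

```bash
python3 - <<'E'
from h import *
st(); m,im=snap("w39"); print(toolmove((.5411,-.3594,.065)))
E
```

```text
t 44.95 p [ 0.5411 -0.3595  0.1363] yaw 84.5 tilt [-0.001  0.    -1.   ] F [-0.4 -0.4  0.3] w 0.0425
[ 0.0009231  -0.0008214   0.71428177]
```

View pics/w39.png

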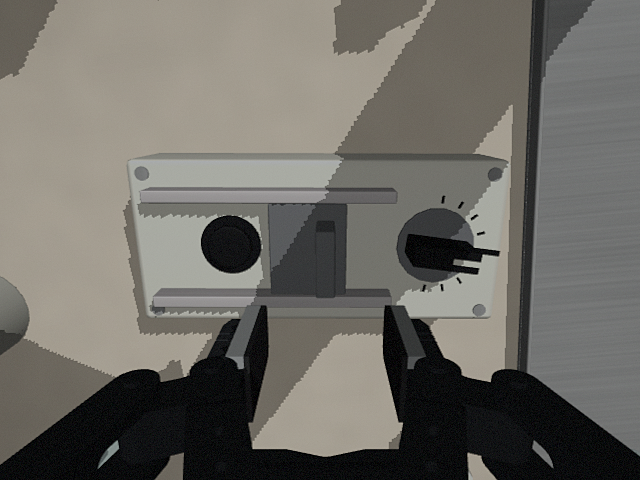

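Request:
carry_out:
  moves:
    - [0,0,0.1,0,-0.4]
    - [0,0,0.25,0,-0.4]
    - [0,0,0.4,0,-0.4]
    - [0,0,0.55,0,-0.4]
    - [0,0,0.69,0,-0.4]
    - [0,0,0.69,0,-0.4]
    - [0,0,0.69,0,-0.4]
    - [0,0,0.69,0,-1]
    - [0,0,0.69,0,-1]
    - [0,0,0.69,0,-1]
    - [0,0,0.69,0,-1]

```text
clock: 46.1
eef_pos: [0.5419, -0.36, 0.0688]
tool_rot: [0.74, 0.673, 0.0, 0.001]
ft_force: [-0.6, -0.6, 3.5]
grip_width: 0.0076
```

```bash
python3 - <<'E'
from h import *
st()
E
```

```text
t 46.1 p [ 0.5419 -0.36    0.0688] yaw 84.61 tilt [ 0.002 -0.001 -1.   ] F [-0.6 -0.6  3.5] w 0.0076
```

Request:
carry_out:
  moves:
    - [-0.08,0,0,0,-1]
    - [-0.18,0,0,0,-1]
    - [-0.28,0,0,0,-1]
    - [-0.36,0,0,0,-1]
    - [-0.42,0,0,0,-1]
    - [-0.46,0,0,0,-1]
    - [-0.48,0,0,0,-1]
    - [-0.48,0,0,0,-1]
    - [-0.48,0,0,0,-1]

```text
clock: 47.0
eef_pos: [0.5374, -0.4057, 0.0688]
tool_rot: [0.739, 0.673, 0.002, -0.001]
ft_force: [-0.6, 7.1, 8.3]
grip_width: 0.0075
```

```bash
python3 - <<'E'
from h import *
o=st(); print(np.linalg.norm(o["eef_pos"][:2]-[.5419,-.36]))
E
```

```text
t 47.0 p [ 0.5374 -0.4057  0.0688] yaw 84.68 tilt [ 0.002  0.004 -1.   ] F [-0.6  7.1  8.3] w 0.0075
0.04591435561379519
```

Request:
carry_out:
  moves:
    - [-0.015,0,0,0,-1]
    - [-0.015,0,0,0,-1]
    - [-0.015,0,0,0,-1]

```text
clock: 47.3
eef_pos: [0.5374, -0.4057, 0.0688]
tool_rot: [0.739, 0.674, 0.003, -0.002]
ft_force: [-0.7, 11.0, 9.3]
grip_width: 0.0078
```

Request:
carry_out:
  moves:
    - [0.01,0,0,0,-0.2]
    - [0.03,0,0,0,-0.2]
    - [0.03,0,0,0,-0.2]
    - [0.03,0,0,0,-0.2]
    - [0.03,0,-0.2,0,-0.2]
    - [0.03,0,-0.5,0,-0.2]
    - [0.03,0,-0.8,0,-0.2]
    - [-0.2,-0.6,-1,0,0]
    - [-0.2,-1,-1,0,0]
    - [-0.2,-1,-1,0,0]
    - [-0.2,-1,-1,0,0]
    - [-0.2,-1,-1,0,0]

```text
clock: 48.5
eef_pos: [0.4359, -0.4199, 0.1679]
tool_rot: [0.74, 0.673, 0.0, 0.001]
ft_force: [0.5, -0.8, -0.1]
grip_width: 0.0426
```

```bash
python3 - <<'E'
from h import *
st(); m,im=snap("w40"); snap("s40","scene"); snap("d40","side")
im=cv2.convertScaleAbs(im,alpha=1.6); cv2.imwrite("pics/w40.png",im)
E
```

```text
t 48.5 p [ 0.4359 -0.4199  0.1679] yaw 84.6 tilt [ 0.001 -0.001 -1.   ] F [ 0.5 -0.8 -0.1] w 0.0426
```

View pics/w40.png

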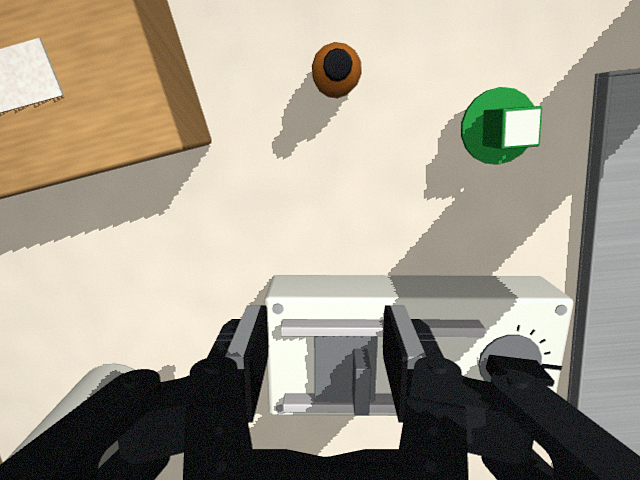

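View pics/s40.png

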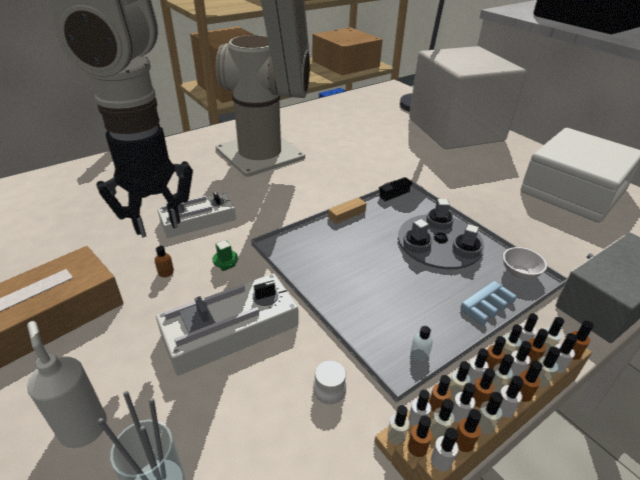

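Request:
carry_out:
  moves:
    - [0.3,0,-0.4,0,0]
    - [0.7,0.3,-0.7,0,0]
    - [0.9,0.5,-0.7,0,0]
    - [0.9,0.5,-0.7,0,0]
    - [0.9,0.5,-0.7,0,0]
    - [0.9,0.5,-0.7,0,0]

```text
clock: 49.25
eef_pos: [0.4932, -0.3345, 0.2367]
tool_rot: [0.739, 0.673, -0.0, -0.001]
ft_force: [0.0, -0.2, 0.6]
grip_width: 0.0429
```

```bash
python3 - <<'E'
from h import *
st(); m,im=snap("w41")
im=cv2.convertScaleAbs(im,alpha=1.6); cv2.imwrite("pics/w41a.png",im); cv2.imwrite("pics/w41.png",im)
E
```

```text
t 49.25 p [ 0.4932 -0.3345  0.2367] yaw 84.62 tilt [-0.002  0.001 -1.   ] F [ 0.  -0.2  0.6] w 0.0429
```

View pics/w41.png

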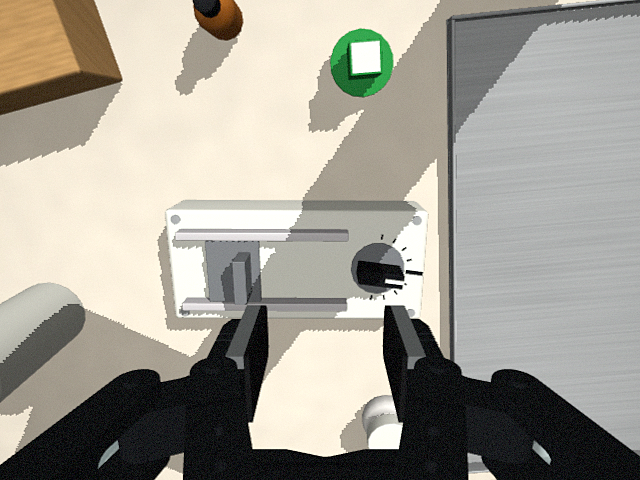

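```bash
python3 - <<'E'
from h import *
im=cv2.imread("pics/w41.png")
cv2.imwrite("pics/w41c.png",cv2.resize(im[220:320,340:440],None,fx=6,fy=6,interpolation=cv2.INTER_CUBIC))
E
```

```text
(no output)
```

View pics/w41c.png

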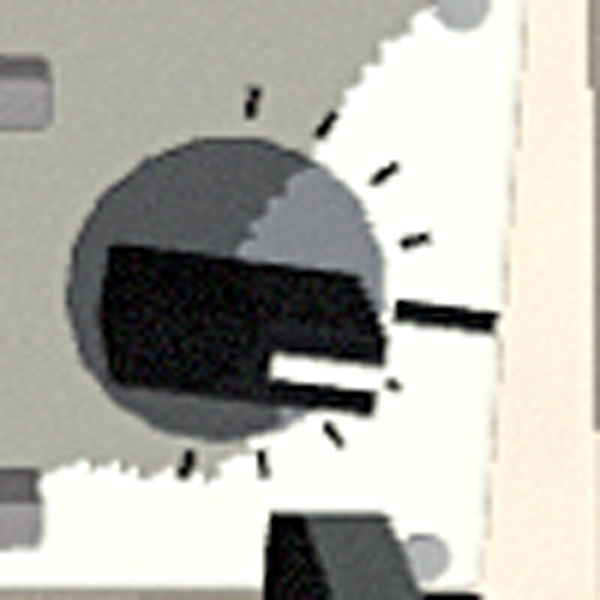

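```bash
python3 - <<'E'
from h import *
print(order.job_done()); st()
E
```

```text
the job is handed in; nothing more can be done
None
the job is handed in; nothing more can be done
```

The job is done and handed in at about 49 s on the robot's clock.

**What I did**
- **Heads:** all three heads were on the tray. Each went into its own socket with the slot angle read from above. All dropped straight in and stopped at home height with 3–5.5 N pushing back.
- **Dial:** turned about 58° clockwise to the long mark.
- **Guard and button:** the guard went aside until it hit its stop at about 45 mm. I pressed the button to its stop at 13.7 N. The guard then went back 45.9 mm to its other stop, where the force rose to 11 N.

**Last checks**
- The scene camera showed all three flanges down on their rims, the guard back over the button, and nothing else visibly moved.
- Just after setting, the dial's line was within about 1° of the mark. In the last, more oblique picture I read 1–2° off.

**What disagreed**
- **Fingertips:** with the jaws shut they stand about 10 mm behind the reported TCP, not 25 mm ahead as described. My first grasp therefore closed in the air above a head, without moving it, and I worked by images and forces from then on.
- **Wrist camera:** the block tops read about 14 % too small, and wrist-camera positions differed from the reported TCP by 1–2 mm. I allowed for the offset when placing the heads.

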